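# Close the call unit's case over its battery and hold it shut

## Task

Stand the loose battery block in the pocket of the case half that is screwed to the wooden plinth, and let go of it. Then fit the loose case cover, large hole over the thick dowel and small hole over the thin one, and push it down against the sprung contacts until the halves meet flush all round. Finish while still holding the cover pressed fully shut, leaving the jar and the clock on the desk alone.

Things in the scene. Friction and masses are not known exactly. Their poses are not given: they have to be found in the camera images.
- base_top (a point): Centre of the upper (parting) face of the fixed white lower case half, 110 (x) x 64 (y) x 18 mm, on a wooden plinth 150 x 94 x 20 mm: level, 38 mm above the desk. z up, x from the thick dowel to the thin one. A pocket 50 (x) x 30 (y) mm, rim chamfered 2 mm, is centred here, floored by a sprung contact plate. Closed, the cover's x points along this x.
- dowel_thick (a point): Foot of the upright thick steel dowel, 14 mm diameter, 16 mm tall, top 6 mm tapered to 7 mm diameter; at x = -42 mm from base_top, on the parting face. Its axes are the base's.
- dowel_thin (a point): Foot of the upright thin steel dowel, 8 mm diameter, 16 mm tall, top 6 mm tapered to 2.4 mm diameter; at x = +42 mm from base_top, on the parting face. Its axes are the base's.
- plate (a joint): How far the copper contact plate (46 x 26 mm, the pocket's floor) is pressed down, m: 0 at rest (top 9 mm below the parting face), 0.005 with the case shut over the battery, 0.007 at its stop. Spring: 5 N to start, then 1 N per mm, so shutting takes about 10 N less the weight of cover and battery; let go, it lifts the cover 5 mm.
- battery_mid (a point): Centre of the loose battery: black box 44 (x) x 24 (y) x 32 mm tall with two steel contact discs on top, about 60 g, standing on the desk. z up, x along the length; either way round fits. In the pocket it is centred on base_top within the clearance, bottom 9 mm below and top 23 mm above the parting face.
- cover_rib (a point): Centre of the grey grip rib, 56 (x) x 26 (y) x 24 mm tall, on the loose white cover, 110 (x) x 64 (y) x 24 mm, about 180 g, lying open side down. z up, x from large hole to small hole. The point is 12 mm above the cover's flat top, 36 mm above its underside (and above base_top when shut). Cavity between the holes 58 x 56 mm, 18 mm deep: it meets the battery 5 mm before shut.
- hole_thick (a point): Centre, on the cover's underside, of its large hole (16.5 mm diameter, vertical, through the cover, visible from above), 42 mm from the cover's centre along its -x. Meets dowel_thick when closed.
- hole_thin (a point): Centre, on the cover's underside, of its small hole (10.5 mm diameter, vertical, through), 42 mm from the cover's centre along its +x. Meets dowel_thin when closed.
- jar: Bystander: clear specimen jar with a yellow cap, 48 mm diameter, 62 mm tall; origin under its centre.
- clock: Bystander: small white desk clock, 30 (x) x 85 (y) x 60 mm tall; origin under its centre.
Mind the look-alikes: they are no part of the job. Of the things shaped like the part that bears battery_mid, the black one is meant.

How it is judged:
By the outcome, as a careful person would: the job done as asked, in the order asked, and still so for the second after the job is handed in, while the arm keeps its last pose, push and grip.
It also fails if it takes over 58 s, if anything falls off the work surface, if the arm or the gripper's body presses on something with over 40 N, if the wrist force passes 120 N, or if a joint passes its speed limit or range.

## Robot

A 6-joint arm with a two-finger parallel gripper is mounted at the origin on the work surface. World frame = base frame: x ahead of the robot, y to its left, z up, the work surface at z = 0. Lengths are in m, angles in rad, forces in N, time in s.
With the tool pointing down it reaches from about 0.375 to 0.9 m from the base axis. Payload 3.1 kg.
Tool frame: the origin (TCP) lies at the very end of the fingers, on their centre line; the grasp point (between the pads) lies 19 mm behind it; z points along the fingers, y is the direction in which the jaws open and shut (so a half turn about z gives the same grasp; the last joint's range is limited). The gripper opens to 87 mm and grips with 3 to 60 N. Pads are 19 mm wide; open, the fingers measure 117 mm over their backs; the gripper's body (75 mm by 190 mm) begins 51 mm behind the grasp point.
Start: joints at [-1.482, 0.527, 1.433, -0, 1.181, -0.178], TCP at [0.165, -0.603, 0.223] pointing down, gripper open.
Joint ranges: [-3.08, 3.08], [-0.75, 2.2], [0.22, 2.44], [-1.43, 4.57], [0, 2.65], [-2.85, 2.85]. Speed limits (rad/s): [2.79, 2.79, 3.14, 3.14, 3.14, 3.14].

## Interface

Orientations are given as a unit quaternion [x, y, z, w].
In Python, from rig import robot gives the robot as it stands. The module is installed in compiled form; this text tells all that it offers.
- The arm moves only by the tool send_rows, never from a script. Its argument "deltas" is a list of rows, each an object of numbers: "tx", "ty", "tz": the shift along the tool's x, y, z in cm; "rx", "ry", "rz": the turn, a rotation vector about the tool's x, y, z in rad. A call has 1 to 5 rows; each row is the pose to reach, as a shift and turn from the pose commanded when the call began, along the tool's axes at that moment; what a row does not reach only later rows make up. A row lasts 1/12 s, in which the tool goes at most 41.7 mm and 7.16 degrees, less where a joint would pass 70% of its speed; a pose out of reach is approached as far as the arm can. A call with a gripper value outside its range is refused whole. "claw" is the finger opening in cm, from 0 to 8.7, set as the call begins (left out, the last holds). The fingers move at their own pace and stop on an object; "squeeze" is the grip in N (left out, the last holds). Time passes only in rows, so rows that repeat a pose let the fingers close. It gives the time, the measured TCP pose, the force and the opening at its end, in the units of the state.
- robot.get_obs(): the state, without advancing time (a new reading comes with each control period).
- robot.camera(name): name is "scene" or "top" or "wrist"; returns a dict with "color" (480x640x3 uint8, red, green, blue), "z_map" (480x640 float32, m along the optical axis (not along the pixel's ray), 0 where there is no reading), "intrinsics" (3x3 intrinsics, pixels), "R" (3x3) and "t" (3): a world point X has camera coordinates R X + t; the wrist camera has in their place "tool_from_camera" (4x4, takes a point from camera to tool coordinates, whose origin is the TCP and whose axes are the flange's). Camera axes: x right, y down, z forward; pixel columns grow to the right and rows downward; lengths in m; the calibration is good to about 2 mm. A picture is of the moment at which its call begins: read the wrist's pose just before it.
- robot.hand_in(): hands the job in, once; it reports no verdict.
Trained networks look in the newest picture that a camera, given by its name, has taken for a name from the list of things; names that differ only in an ending like _2 or _b are one class to them, and where a whole thing is asked for, a point or a joint stands for the part that bears it (a point fixed in the world has none). Each returns a list of dicts, best first, with "p" (0 to 1); they miss things now and then, are a little off and sometimes report something else, mostly with a low value. They report only what shows in the picture. A call takes as long as a camera call. They do not tell look-alikes from the thing itself.
- robot.outline_of(label, camera): "pixels" (480x640 bool, what is visible of it) and "xy" ([column, row] in pixels, amid what is visible of it).
- robot.tip_of(label, camera): "xy" ([column, row] in pixels: a listed point, or the origin of a listed thing).
The state is a dict: "time": time; "q": joint angles; "joint_velocities": joint speeds; "joint_torque": joint torques, N m; "position": TCP position; "tool_rot": TCP orientation; "ft_force": force on the tool from outside, world axes, zero at the start; "moment": the same for the moment, N m; "grip_width": finger opening in m.
Only numpy, scipy, OpenCV 4.12 (cv2) and the standard library are available. Lean on these libraries where they do the work, as an engineer would, in place of code of your own. Each camera call takes 0.05 s, during which the arm holds its last target.

## Working session

There is one attempt and no reset: what is moved stays moved. The work goes in short steps, Python scripts to look and compute and a tool call to move; the robot and the scene stay as the last step left them, time stands still between calls to the robot, and variables do not carry over. Pictures are saved under pics/ and viewed, and the job is handed in when it is done.

Besides the shell and the picture viewer there is one more tool, called as name(argument=value, ...) on one line, values as JSON. send_rows: Moves the arm, as the interface text tells. Its arguments: {"type":"object","properties":{"deltas":{"type":"array","items":{"type":"object","properties":{"tx":{"type":"number"},"ty":{"type":"number"},"tz":{"type":"number"},"rx":{"type":"number"},"ry":{"type":"number"},"rz":{"type":"number"}}}},"claw":{"type":"number"},"squeeze":{"type":"number"}},"required":["deltas"]}

```bash
ls; mkdir -p pics
cat > h.py <<'E'
import numpy as np, cv2
from rig import robot
from scipy.spatial.transform import Rotation as Ro
def save(c,n): cv2.imwrite('pics/'+n,cv2.cvtColor(c['color'],cv2.COLOR_RGB2BGR))
def world(c,u,v,z=None,obs=None):
    K=c['intrinsics']; d=np.linalg.solve(K,np.array([u,v,1.0]))
    if 'R' in c: R=c['R'].T; o=-R@c['t']
    else:
        T=c['tool_from_camera']; Rt=Ro.from_quat(obs['tool_rot']).as_matrix()
        R=Rt@T[:3,:3]; o=Rt@T[:3,3]+np.array(obs['position'])
    if z is None:
        zm=c['z_map'][int(round(v)),int(round(u))]; return o+R@(d*zm)
    w=R@d; return o+w*(z-o[2])/w[2]
E
python3 - <<'E'
from h import *
o=robot.get_obs(); print(o)
for n in ['scene','top','wrist']:
    c=robot.camera(n); save(c,n+'0.png')
    if 'R' in c: print(n,(-c['R'].T@c['t']).round(3))
    else: print(c['tool_from_camera'])
    for l in ['base_top','dowel_thick','dowel_thin','battery_mid','cover_rib','hole_thick','hole_thin','jar','clock']:
        for r in robot.tip_of(l,n)[:3]:
            u,v=r['xy']
            try: w=world(c,u,v,None,o).round(4)
            except Exception as e: w=e
            print(n,l,round(r['p'],2),np.round(r['xy'],1),w)
E
```

```text
pics
{'time': 0.0, 'q': array([-1.48150531e+00,  5.28445705e-01,  1.43390114e+00,  1.62455102e-05,
        1.18140309e+00, -1.78459075e-01]), 'joint_velocities': array([-1.21418791e-04,  2.44023523e-03, -4.91327797e-04, -3.12544679e-04,
       -8.70267796e-05,  1.73060196e-03]), 'joint_torque': array([ 5.60732303e-05, -4.40035951e+01, -1.76594371e+01,  6.32677088e-02,
        5.82945021e-02, -1.64955268e-04]), 'position': array([ 0.16534261, -0.60197234,  0.22158458]), 'tool_rot': array([ 9.91051948e-01,  1.33472365e-01,  5.55781492e-05, -1.07723503e-03]), 'ft_force': array([ 0.13681837, -0.77441958, -0.0947737 ]), 'moment': array([ 0.04293855,  0.01775526, -0.02379836]), 'grip_width': 0.08646167088453194}
scene [0.996 0.495 0.747]
scene base_top 0.85 [323.5 246.2] [0.569  0.0092 0.0297]
scene dowel_thin 0.59 [312.1 255.6] [0.6103 0.0267 0.05  ]
scene battery_mid 0.94 [475.9 316.8] [0.486  0.2852 0.0338]
scene battery_mid 0.83 [418.4 299.8] [0.5314 0.2033 0.0349]
scene cover_rib 0.88 [242.1 161.7] [ 0.5557 -0.2603  0.0509]
scene cover_rib 0.43 [247.5 163.8] [ 0.545  -0.258   0.0411]

[... 631 characters left out ...]
.5] [0.4669 0.2782 0.0398]
top cover_rib 0.95 [429.9 252.2] [ 0.5463 -0.2625  0.0461]
top hole_thick 0.96 [441.2 265.6] [ 5.184e-01 -2.964e-01 -3.000e-04]
top hole_thick 0.53 [180.3 296.2] [0.4631 0.2787 0.0305]
top hole_thin 0.81 [415.2 237.5] [ 0.5807 -0.2364  0.0222]
top hole_thin 0.49 [300.6 245.4] [0.5681 0.0164 0.0261]
top jar 0.86 [363.3 144.6] [ 0.782  -0.1239  0.0616]
top clock 0.64 [224.6 156.2] [0.7632 0.1774 0.0566]
[[ 9.45731104e-04 -9.55032953e-01 -2.96498170e-01  8.11034853e-02]
 [ 9.99999444e-01  1.04168698e-03 -1.65649627e-04  1.01450492e-03]
 [ 4.67059134e-04 -2.96497848e-01  9.55033407e-01 -1.62597996e-01]
 [ 0.00000000e+00  0.00000000e+00  0.00000000e+00  1.00000000e+00]]
```

View pics/scene0.png

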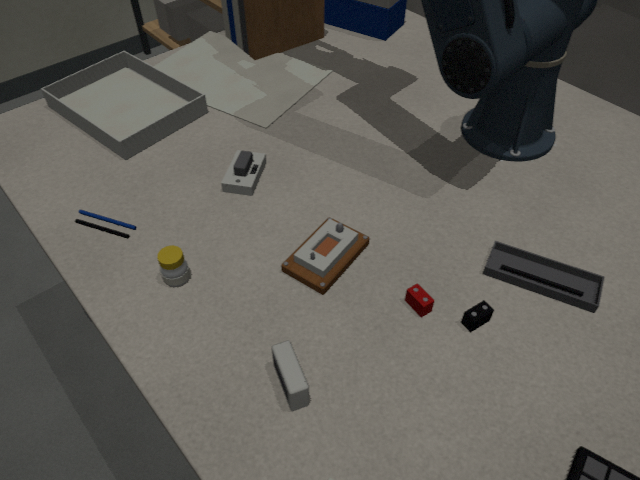

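View pics/top0.png

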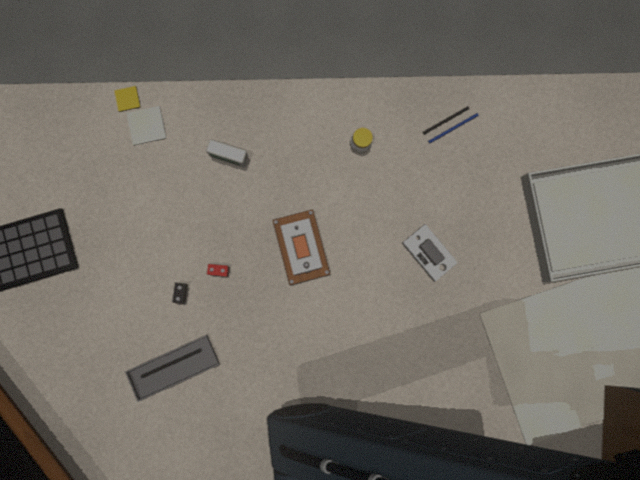

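The top view shows the black battery at (180,293), the red decoy at (218,270), the base at (302,246), and the cover at (430,252). I'll fly over the cover first with the wrist camera.

```bash
cat >> h.py <<'E'
def plan(p,yaw=None,obs=None):
    """tool-axis delta (cm, rad) to reach world TCP p with tool x at world yaw, pointing down"""
    o=obs or robot.get_obs(); R=Ro.from_quat(o['tool_rot'])
    d=R.inv().apply(np.array(p)-o['position'])*100
    cy=np.arctan2(*R.as_matrix()[[1,0],0])
    if yaw is None: yaw=cy
    T=Ro.from_euler('z',yaw)*Ro.from_euler('x',np.pi)
    r=(R.inv()*T).as_rotvec()
    print('at',np.round(o['position'],4),'yaw',round(cy,4),'t',round(o['time'],2),'-> t',d.round(2),'r',r.round(4),'dist',np.linalg.norm(d).round(1))
def look(n,labels,name=None):
    o=robot.get_obs(); c=robot.camera(n)
    if name: save(c,name)
    for l in labels:
        for r in robot.tip_of(l,n)[:2]:
            u,v=r['xy']; print(n,l,round(r['p'],2),np.round(r['xy'],1),world(c,u,v,None,o).round(4))
    return o,c
E
python3 -c "
from h import *
plan([0.547,-0.262,0.22])"
```

```text
at [ 0.1654 -0.6027  0.2225] yaw 0.2678 t 1.5 -> t [ 45.81 -22.75   0.25] r [-0.0001 -0.      0.    ] dist 51.2
```

send_rows(deltas=[{"tx": 46,"ty": -23,"tz": 0},{"tx": 46,"ty": -23,"tz": 0},{"tx": 46,"ty": -23,"tz": 0},{"tx": 46,"ty": -23,"tz": 0},{"tx": 46,"ty": -23,"tz": 0}])

```text
schema error: expected keys tx, ty, tz, rx, ry, rz
```

```bash
python3 -c "
from h import *
plan([0.535,-0.262,0.22])"
```

```text
at [ 0.1654 -0.6027  0.2225] yaw 0.2678 t 1.5 -> t [ 44.66 -23.07   0.25] r [-0.0001 -0.      0.    ] dist 50.3
```

send_rows(deltas=[{"tx": 45,"ty": -23,"tz": 0,"rx": 0,"ry": 0,"rz": 0},{"tx": 45,"ty": -23,"tz": 0,"rx": 0,"ry": 0,"rz": 0},{"tx": 45,"ty": -23,"tz": 0,"rx": 0,"ry": 0,"rz": 0},{"tx": 45,"ty": -23,"tz": 0,"rx": 0,"ry": 0,"rz": 0},{"tx": 45,"ty": -23,"tz": 0,"rx": 0,"ry": 0,"rz": 0}])

```text
time: 1.92
position: [0.3202, -0.4609, 0.2226]
tool_rot: [0.991, 0.133, 0.0, 0.0]
ft_force: [-0.2, -0.5, -0.5]
grip_width: 0.0875
```

```bash
python3 -c "
from h import *
plan([0.535,-0.262,0.22])"
```

```text
at [ 0.3202 -0.4609  0.2226] yaw 0.2669 t 1.92 -> t [ 25.96 -13.52   0.27] r [ 0.0002 -0.0002 -0.    ] dist 29.3
```

send_rows(deltas=[{"tx": 26,"ty": -13.5,"tz": 0,"rx": 0,"ry": 0,"rz": 0},{"tx": 26,"ty": -13.5,"tz": 0,"rx": 0,"ry": 0,"rz": 0},{"tx": 26,"ty": -13.5,"tz": 0,"rx": 0,"ry": 0,"rz": 0},{"tx": 26,"ty": -13.5,"tz": 0,"rx": 0,"ry": 0,"rz": 0},{"tx": 26,"ty": -13.5,"tz": 0,"rx": 0,"ry": 0,"rz": 0}])

```text
time: 2.33
position: [0.4734, -0.3191, 0.2228]
tool_rot: [0.991, 0.133, 0.0, 0.0]
ft_force: [-0.1, -0.3, -0.9]
grip_width: 0.0873
```

send_rows(deltas=[{"tx": 7.5,"ty": -3.9,"tz": 0,"rx": 0,"ry": 0,"rz": 0},{"tx": 7.5,"ty": -3.9,"tz": 0,"rx": 0,"ry": 0,"rz": 0},{"tx": 7.5,"ty": -3.9,"tz": 0,"rx": 0,"ry": 0,"rz": 0},{"tx": 7.5,"ty": -3.9,"tz": 0,"rx": 0,"ry": 0,"rz": 0}])

```text
time: 2.67
position: [0.5356, -0.2612, 0.2225]
tool_rot: [0.991, 0.136, 0.0, 0.0]
ft_force: [-0.7, 0.6, 0.0]
grip_width: 0.0871
```

```bash
python3 -c "
from h import *
look('wrist',['cover_rib','hole_thick','hole_thin'],'w1.png')
plan([0.555,0.012,0.22])"
```

```text
wrist cover_rib 0.64 [329.1 203.8] [ 0.5524 -0.2674  0.0495]
wrist hole_thick 0.63 [341.5 231.3] [ 0.5297 -0.2865  0.048 ]
wrist hole_thin 0.65 [313.6 162. ] [ 0.5812 -0.2438  0.0011]
at [ 0.5331 -0.2644  0.2225] yaw 0.266 t 2.87 -> t [  9.38 -26.09   0.25] r [-0.0001  0.0006 -0.    ] dist 27.7
```

View pics/w1.png

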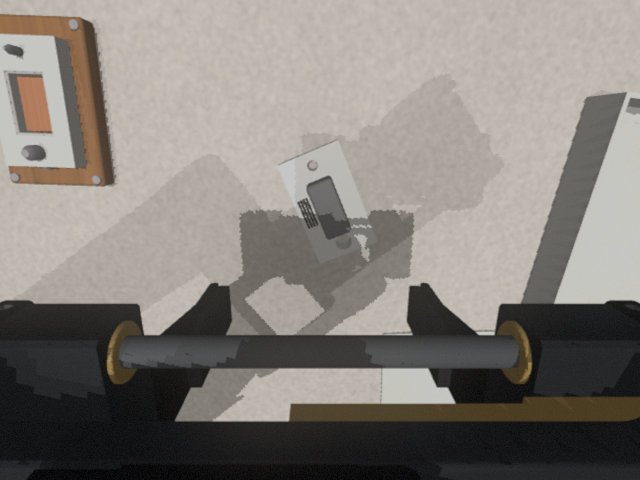

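send_rows(deltas=[{"tx": 7,"ty": -26,"tz": 0,"rx": 0,"ry": 0,"rz": 0},{"tx": 7,"ty": -26,"tz": 0,"rx": 0,"ry": 0,"rz": 0},{"tx": 7,"ty": -26,"tz": 0,"rx": 0,"ry": 0,"rz": 0},{"tx": 7,"ty": -26,"tz": 0,"rx": 0,"ry": 0,"rz": 0},{"tx": 7,"ty": -26,"tz": 0,"rx": 0,"ry": 0,"rz": 0}])

```text
time: 3.28
position: [0.5323, -0.0551, 0.2227]
tool_rot: [0.991, 0.132, 0.0, 0.0]
ft_force: [0.5, 0.6, 0.7]
grip_width: 0.087
```

send_rows(deltas=[{"tx": 2,"ty": -7,"tz": 0,"rx": 0,"ry": 0,"rz": 0},{"tx": 2,"ty": -7,"tz": 0,"rx": 0,"ry": 0,"rz": 0},{"tx": 2,"ty": -7,"tz": 0,"rx": 0,"ry": 0,"rz": 0},{"tx": 2,"ty": -7,"tz": 0,"rx": 0,"ry": 0,"rz": 0}])

```text
time: 3.62
position: [0.5335, 0.018, 0.2227]
tool_rot: [0.991, 0.134, -0.0, 0.0]
ft_force: [-0.1, 0.6, 0.8]
grip_width: 0.0871
```

```bash
python3 -c "
from h import *
look('wrist',['base_top','dowel_thick','dowel_thin'],'w2.png')
plan([0.467,0.278,0.22])"
```

```text
wrist base_top 0.87 [328.  187.4] [0.5617 0.0154 0.0286]
wrist dowel_thick 0.58 [329.1 226.9] [0.5294 0.0057 0.0519]
wrist dowel_thin 0.94 [330.3 141.9] [0.6042 0.026  0.0513]
at [0.5341 0.0159 0.2226] yaw 0.2649 t 3.82 -> t [  0.39 -27.05   0.25] r [ 0.0005 -0.0001 -0.    ] dist 27.1
```

View pics/w2.png

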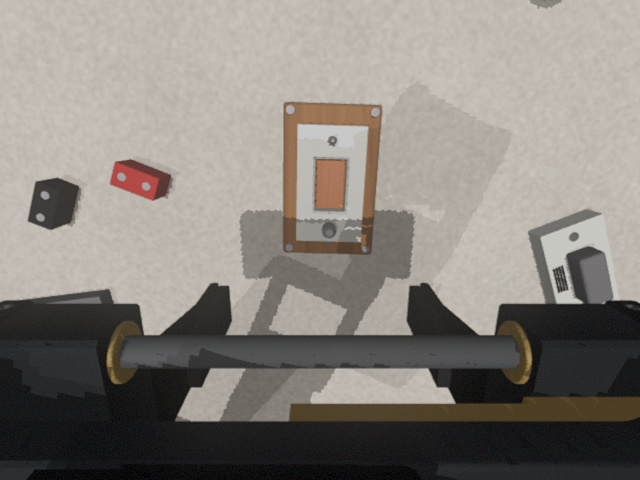

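```bash
python3 -c "
from h import *
im=cv2.imread('pics/w2.png')[95:260,270:400]
cv2.imwrite('pics/w2z.png',cv2.resize(im,None,fx=4.5,fy=3.6*1,interpolation=cv2.INTER_CUBIC))
"
```

```text
(no output)
```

View pics/w2z.png

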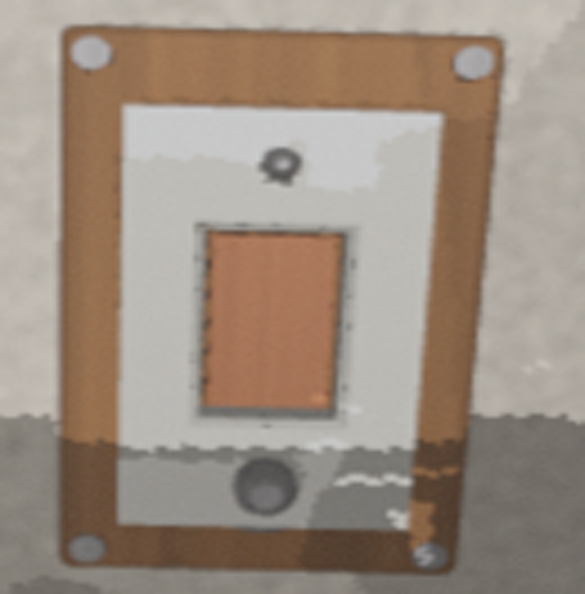

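send_rows(deltas=[{"tx": 0.4,"ty": -25.5,"tz": 0,"rx": 0,"ry": 0,"rz": 0},{"tx": 0.4,"ty": -25.5,"tz": 0,"rx": 0,"ry": 0,"rz": 0},{"tx": 0.4,"ty": -25.5,"tz": 0,"rx": 0,"ry": 0,"rz": 0},{"tx": 0.4,"ty": -25.5,"tz": 0,"rx": 0,"ry": 0,"rz": 0},{"tx": 0.4,"ty": -25.5,"tz": 0,"rx": 0,"ry": 0,"rz": 0}])

```text
time: 4.23
position: [0.4821, 0.2196, 0.2226]
tool_rot: [0.991, 0.132, 0.0, 0.0]
ft_force: [0.8, 1.3, 0.1]
grip_width: 0.087
```

send_rows(deltas=[{"tx": 0,"ty": -6,"tz": 4,"rx": 0,"ry": 0,"rz": 0},{"tx": 0,"ty": -6,"tz": 4,"rx": 0,"ry": 0,"rz": 0},{"tx": 0,"ty": -6,"tz": 4,"rx": 0,"ry": 0,"rz": 0},{"tx": 0,"ty": -6,"tz": 4,"rx": 0,"ry": 0,"rz": 0}])

```text
time: 4.57
position: [0.4657, 0.2771, 0.1815]
tool_rot: [0.991, 0.134, -0.001, 0.0]
ft_force: [-0.2, -0.4, 0.4]
grip_width: 0.0868
```

```bash
python3 -c "
from h import *
o,c=look('wrist',['battery_mid'],'w3.png')
print(o['position'])
for r in robot.outline_of('battery_mid','wrist')[:2]:
    ys,xs=np.nonzero(r['pixels']); print(r['p'],r['xy'],xs.min(),xs.max(),ys.min(),ys.max())
np.save('w3z.npy',c['z_map']); 
import pickle; pickle.dump((o,c),open('w3.pkl','wb'))
"
```

```text
wrist battery_mid 0.95 [316.7 213. ] [0.4756 0.2807 0.0315]
wrist battery_mid 0.86 [416.8 186.1] [0.5212 0.2046 0.0326]
[0.46565211 0.27713251 0.18152264]
0.94 [417.2, 187.1] 389 449 166 212
0.86 [312.2, 215.3] 293 336 187 245
```

View pics/w3.png

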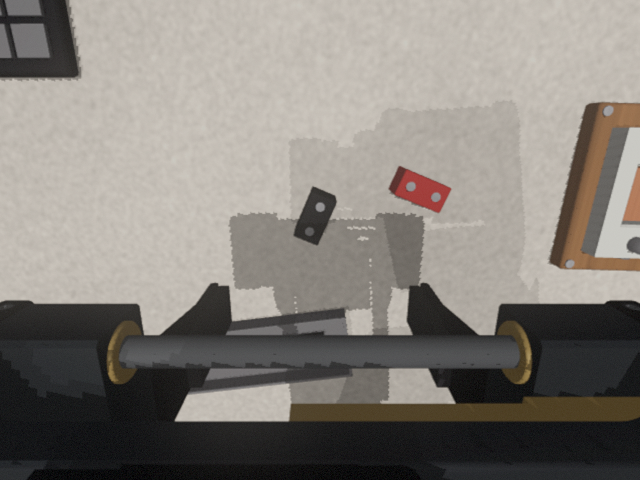

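```bash
cat > b.py <<'E'
from h import *
import pickle
o,c=pickle.load(open('w3.pkl','rb'))
# battery top by depth: points with z in 0.027..0.037 within battery outline neighbourhood
m=[]
for v in range(180,250):
    for u in range(285,345):
        if c['z_map'][v,u]>0:
            w=world(c,u,v,None,o)
            if .026<w[2]<.040: m.append(w)
m=np.array(m); print(len(m),m.mean(0))
r=cv2.minAreaRect((m[:,:2]*1000).astype(np.float32)); print(r)
a=world(c,320.3,207,.032,o);b=world(c,310,232,.032,o)
print('discs',a.round(4),b.round(4),'mid',((a+b)/2).round(4),'yaw',np.arctan2(*(a-b)[[1,0]]))
# base from w2 (pose then)
o2=dict(position=np.array([0.5341,0.0159,0.2226]),tool_rot=Ro.from_matrix((Ro.from_euler('z',.2649)*Ro.from_euler('x',np.pi)).as_matrix()).as_quat())
def P(x,y,z): return world(c,270+x/4.5,95+y/3.6,z,o2)
n=P(281,163,.054);k=P(267,488,.054)
print('dowels',k.round(4),n.round(4),'mid',((k+n)/2).round(4),'L',np.linalg.norm(n-k),'yaw',np.arctan2(*(n-k)[[1,0]]))
q=np.array([P(123,104,.038),P(442,112,.038),P(118,526,.038),P(412,532,.038)]); print(q.round(4),q.mean(0).round(4)); d=q[0]+q[1]-q[2]-q[3]; print('yaw',np.arctan2(d[1],d[0]),np.linalg.norm(d)/2)
q=np.array([P(200,228,.038),P(352,231,.038),P(197,415,.038),P(338,420,.038)]); print('pocket',q.mean(0).round(4)); d=q[0]+q[1]-q[2]-q[3]; print('yaw',np.arctan2(d[1],d[0]),np.linalg.norm(d)/2)
E
python3 b.py; python3 -c "
import cv2;im=cv2.imread('pics/w3.png')[175:255,270:350]
cv2.imwrite('pics/w3z.png',cv2.resize(im,None,fx=6,fy=6,interpolation=cv2.INTER_CUBIC))"
```

```text
1355 [0.47103528 0.28165867 0.03241215]
((470.0928039550781, 281.5096435546875), (24.14619255065918, 43.97692108154297), 82.38231658935547)
discs [0.4817 0.2792 0.032 ] [0.4575 0.2819 0.032 ] mid [0.4696 0.2805 0.032 ] yaw -0.11423167952852448
dowels [0.5271 0.0028 0.054 ] [0.6067 0.0224 0.054 ] mid [0.5669 0.0126 0.054 ] L 0.08196890272277989 yaw 0.24115552087942763
[[ 0.6118  0.0563  0.038 ]
 [ 0.6269 -0.0063  0.038 ]
 [ 0.5038  0.03    0.038 ]
 [ 0.5193 -0.0333  0.038 ]] [0.5655 0.0117 0.038 ]
yaw 0.24222465198981738 0.11105751554284404
pocket [0.5661 0.0123 0.038 ]
yaw 0.2390952843658829 0.049620097616171525
```

View pics/w3z.png

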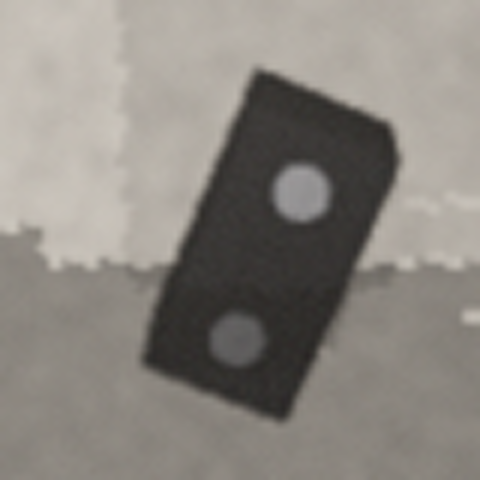

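The wrist view shows the black battery at about (315,217), with its discs at (320,207) and (310,232). The depth fit gives 24.1x44.0 mm, centre (0.470,0.281) and yaw -0.13. The red decoy is at (420,188).

```bash
python3 -c "
from h import *
plan([0.470,0.281,0.06],-0.128)"
```

```text
at [0.4676 0.2761 0.1832] yaw 0.2654 t 4.72 -> t [ 0.35 -0.41 12.32] r [ 0.     -0.0016  0.3934] dist 12.3
```

```bash
python3 -c "
import numpy as np
y=0.2668
p=np.array([.165,-.603,.223]);M=np.array([[np.cos(y),np.sin(y),0],[np.sin(y),-np.cos(y),0],[0,0,-1]])
for d,f in [((45,-23,0),0),((26,-13.5,0),0),((7.5,-3.9,0),1),((7,-26,0),0),((2,-7,0),1),((.4,-25.5,0),0),((0,-6,4),1)]:
    d=np.array(d,float)
    if not f: d*=20.85/np.linalg.norm(d)
    p=p+M@d/100; print(p.round(4))
"
```

```text
[ 0.3191 -0.4625  0.223 ]
[ 0.4722 -0.3211  0.223 ]
[ 0.5343 -0.2637  0.223 ]
[ 0.5335 -0.0552  0.223 ]
[0.5343 0.0176 0.223 ]
[0.4825 0.2196 0.223 ]
[0.4667 0.2775 0.183 ]
```

```bash
cat >> h.py <<'E'
import json
def cmd():
    p,y=json.load(open('cmd.json')); return dict(position=np.array(p),tool_rot=(Ro.from_euler('z',y)*Ro.from_euler('x',np.pi)).as_quat(),time=0,yaw=y)
def adv(t,rz=0):
    """advance tracked command by a fully reached tool delta (cm)"""
    c=cmd(); p=c['position']+Ro.from_quat(c['tool_rot']).apply(np.array(t)/100)
    json.dump([p.tolist(),c['yaw']-rz],open('cmd.json','w'))
    print('cmd',p.round(4),round(c['yaw']-rz,4))
E
echo '[[0.4667,0.2775,0.183],0.2668]' > cmd.json
sed -i "s/^o,c=pickle.*/o,c=pickle.load(open('w3.pkl','rb'));o=cmd()/; s/^o2=.*/o2=dict(position=np.array([0.5343,0.0176,0.223]),tool_rot=o['tool_rot'])/" b.py; python3 b.py
python3 -c "
from h import *
plan([0.471,0.282,0.06],-0.13,cmd())"
```

```text
1363 [0.47250084 0.28222257 0.03386497]
((471.4766845703125, 282.07733154296875), (24.179058074951172, 43.97833251953125), 82.27224731445312)
discs [0.4828 0.2796 0.032 ] [0.4584 0.2824 0.032 ] mid [0.4706 0.281  0.032 ] yaw -0.11627234880650056
dowels [0.5272 0.0044 0.054 ] [0.6069 0.0242 0.054 ] mid [0.5671 0.0143 0.054 ] L 0.08206790015710903 yaw 0.24305552087942744
[[ 0.612   0.0582  0.038 ]
 [ 0.6271 -0.0044  0.038 ]
 [ 0.5039  0.0317  0.038 ]
 [ 0.5195 -0.0317  0.038 ]] [0.5656 0.0134 0.038 ]
yaw 0.2441246519898172 0.11118546343795528
pocket [0.5663 0.014  0.038 ]
yaw 0.24099528436588305 0.049677264274494114
at [0.4667 0.2775 0.183 ] yaw 0.2668 t 0 -> t [ 0.53 -0.32 12.3 ] r [-0.     -0.      0.3968] dist 12.3
```

send_rows(deltas=[{"tx": 0.5,"ty": -0.3,"tz": 3,"rx": 0,"ry": 0,"rz": 0.1},{"tx": 0.5,"ty": -0.3,"tz": 6,"rx": 0,"ry": 0,"rz": 0.2},{"tx": 0.5,"ty": -0.3,"tz": 9,"rx": 0,"ry": 0,"rz": 0.3},{"tx": 0.5,"ty": -0.3,"tz": 12.3,"rx": 0,"ry": 0,"rz": 0.395},{"tx": 0.5,"ty": -0.3,"tz": 12.3,"rx": 0,"ry": 0,"rz": 0.395}], claw=5)

```text
time: 5.13
position: [0.4676, 0.2787, 0.055]
tool_rot: [0.998, -0.066, -0.005, 0.002]
ft_force: [-0.5, -0.7, 0.4]
grip_width: 0.0617
```

```bash
python3 -c "
from h import *
adv([.5,-.3,12.3],.395)
o,c=look('wrist',[],'w4.png')"
```

```text
cmd [0.4707 0.2817 0.06  ] -0.1282
```

View pics/w4.png

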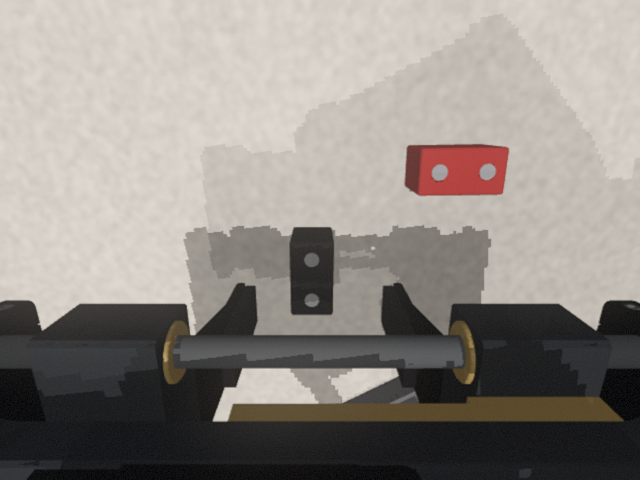

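```bash
python3 -c "
from h import *
o=robot.get_obs();print(o['position'],o['joint_velocities'].round(4),o['tool_rot'])
o,c=look('wrist',['battery_mid'],'w5.png')
for oo in (o,cmd()):
  a=world(c,312,260,.032,oo);b=world(c,312,300,.032,oo);print(a,b,(a+b)/2)
o=robot.get_obs();print(o['position'],o['tool_rot'])
print(c['intrinsics'])
"
```

```text
[0.46894972 0.27953007 0.0575145 ] [ 0.0122 -0.0743 -0.042   0.0024  0.0151 -0.0269] [ 0.9979513  -0.06389684 -0.0029389   0.0013241 ]
wrist battery_mid 0.82 [312.  268.5] [0.4774 0.281  0.033 ]
[0.48195318 0.28038545 0.032     ] [0.4579316  0.28358922 0.032     ] [0.46994239 0.28198733 0.032     ]
[0.4829675  0.28279108 0.032     ] [0.45868743 0.28603487 0.032     ] [0.47082746 0.28441297 0.032     ]
[0.47167321 0.28113189 0.06086196] [ 9.97989413e-01 -6.33724517e-02  9.60793497e-04 -3.75626051e-04]
[[364.43545666   0.         318.8331408 ]
 [  0.         364.43545666 242.25445769]
 [  0.           0.           1.        ]]
```

```bash
python3 -c "
from h import *
o,c=look('wrist',['battery_mid'],'w6.png')
im=c['color'][220:330,280:345].astype(int).sum(2)
for v in (90,75,40):
  xs=np.nonzero(im[v]<160)[0]; print(220+v,280+xs.min(),280+xs.max()) if len(xs) else print(im[v])
print(o['position'],o['joint_velocities'].round(4),o['tool_rot'])
"
```

```text
wrist battery_mid 0.61 [314.1 268. ] [0.4789 0.2817 0.0325]
wrist battery_mid 0.56 [450.7 173. ] [0.5223 0.2046 0.0322]
310 298 336
295 297 336
260 297 337
[0.47167321 0.28113189 0.06086196] [ 0.0115 -0.0335 -0.0153  0.0011 -0.0063  0.0086] [ 9.97989413e-01 -6.33724517e-02  9.60793497e-04 -3.75626051e-04]
```

View pics/w6.png

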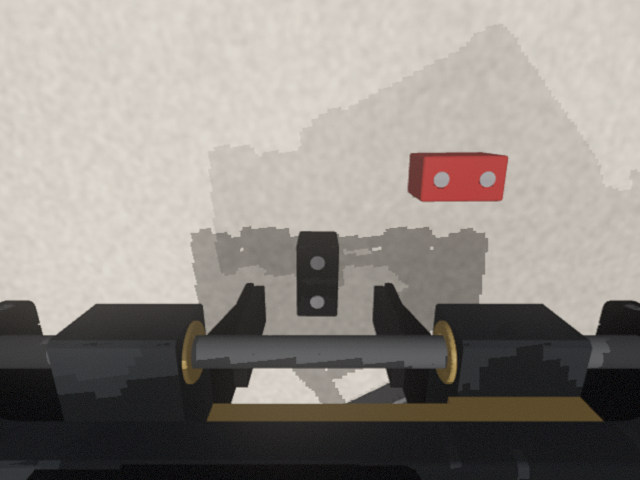

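send_rows(deltas=[{"tx": 0,"ty": 0,"tz": 2.5,"rx": 0,"ry": 0,"rz": 0},{"tx": 0,"ty": 0,"tz": 4.2,"rx": 0,"ry": 0,"rz": 0},{"tx": 0,"ty": 0,"tz": 4.8,"rx": 0,"ry": 0,"rz": 0},{"tx": 0,"ty": 0,"tz": 4.8,"rx": 0,"ry": 0,"rz": 0},{"tx": 0,"ty": 0,"tz": 4.8,"rx": 0,"ry": 0,"rz": 0}])

```text
time: 5.8
position: [0.471, 0.2821, 0.0129]
tool_rot: [0.998, -0.063, 0.001, -0.0]
ft_force: [-0.6, 0.1, 0.7]
grip_width: 0.0496
```

send_rows(deltas=[{"tx": 0,"ty": 0,"tz": 0,"rx": 0,"ry": 0,"rz": 0},{"tx": 0,"ty": 0,"tz": 0,"rx": 0,"ry": 0,"rz": 0},{"tx": 0,"ty": 0,"tz": 0,"rx": 0,"ry": 0,"rz": 0},{"tx": 0,"ty": 0,"tz": 0,"rx": 0,"ry": 0,"rz": 0},{"tx": 0,"ty": 0,"tz": 0,"rx": 0,"ry": 0,"rz": 0}], claw=1.5, squeeze=12)

```text
time: 6.22
position: [0.4703, 0.2819, 0.0119]
tool_rot: [0.998, -0.064, 0.0, -0.0]
ft_force: [-0.2, 0.3, -0.3]
grip_width: 0.0244
```

send_rows(deltas=[{"tx": 0,"ty": 0,"tz": 0,"rx": 0,"ry": 0,"rz": 0},{"tx": 0,"ty": 0,"tz": 0,"rx": 0,"ry": 0,"rz": 0}])

```text
time: 6.38
position: [0.4703, 0.2819, 0.0119]
tool_rot: [0.998, -0.064, 0.0, -0.0]
ft_force: [-0.1, 0.6, 3.8]
grip_width: 0.024
```

send_rows(deltas=[{"tx": 0,"ty": 0,"tz": -3,"rx": 0,"ry": 0,"rz": 0},{"tx": 0,"ty": 0,"tz": -7,"rx": 0,"ry": 0,"rz": 0},{"tx": 0,"ty": 0,"tz": -11,"rx": 0,"ry": 0,"rz": 0},{"tx": 0,"ty": 0,"tz": -11,"rx": 0,"ry": 0,"rz": 0}])

```text
time: 6.72
position: [0.4746, 0.2835, 0.128]
tool_rot: [0.998, -0.063, 0.006, -0.003]
ft_force: [0.2, 0.1, 0.1]
grip_width: 0.0239
```

```bash
python3 -c "
from h import *
adv([0,0,4.8]);adv([0,0,-11])
plan([.566,.014,.122],.243,cmd())"
```

```text
cmd [0.4707 0.2817 0.012 ] -0.1282
cmd [0.4707 0.2817 0.122 ] -0.1282
at [0.4707 0.2817 0.122 ] yaw -0.1282 t 0 -> t [12.87 25.33 -0.  ] r [ 0.      0.     -0.3712] dist 28.4
```

send_rows(deltas=[{"tx": 1.6,"ty": 3.2,"tz": 0,"rx": 0,"ry": 0,"rz": -0.05},{"tx": 3.5,"ty": 6.8,"tz": 0,"rx": 0,"ry": 0,"rz": -0.1},{"tx": 5.2,"ty": 10.2,"tz": 0,"rx": 0,"ry": 0,"rz": -0.15},{"tx": 7.0,"ty": 13.7,"tz": 0,"rx": 0,"ry": 0,"rz": -0.2},{"tx": 8.7,"ty": 17.1,"tz": 0,"rx": 0,"ry": 0,"rz": -0.25}])

```text
time: 7.13
position: [0.5347, 0.0994, 0.1211]
tool_rot: [0.998, 0.063, -0.0, 0.0]
ft_force: [1.1, 0.5, -0.2]
grip_width: 0.0236
```

```bash
python3 -c "
from h import *
adv([8.7,17.1,0],-.25)
plan([.566,.014,.122],.243,cmd())"
```

```text
cmd [0.5352 0.101  0.122 ] 0.1218
at [0.5352 0.101  0.122 ] yaw 0.1218 t 0 -> t [ 2.    9.01 -0.  ] r [ 0.      0.     -0.1212] dist 9.2
```

send_rows(deltas=[{"tx": 0.8,"ty": 3.6,"tz": 0,"rx": 0,"ry": 0,"rz": -0.05},{"tx": 1.5,"ty": 6.6,"tz": 0,"rx": 0,"ry": 0,"rz": -0.1},{"tx": 1.8,"ty": 8.2,"tz": 0,"rx": 0,"ry": 0,"rz": -0.12},{"tx": 2,"ty": 9,"tz": 0,"rx": 0,"ry": 0,"rz": -0.12}])

```text
time: 7.47
position: [0.5663, 0.0114, 0.1209]
tool_rot: [0.993, 0.12, 0.0, 0.0]
ft_force: [0.8, -0.4, -0.1]
grip_width: 0.0242
```

send_rows(deltas=[{"tx": 0,"ty": 0,"tz": 0,"rx": 0,"ry": 0,"rz": 0},{"tx": 0,"ty": 0,"tz": 0,"rx": 0,"ry": 0,"rz": 0},{"tx": 0,"ty": 0,"tz": 0,"rx": 0,"ry": 0,"rz": 0}])

```text
time: 7.72
position: [0.5645, 0.0156, 0.1212]
tool_rot: [0.993, 0.122, -0.001, -0.0]
ft_force: [-0.1, -0.3, -0.8]
grip_width: 0.0241
```

```bash
python3 -c "
from h import *
adv([2,9,0],-.12)
o,c=look('wrist',['base_top','dowel_thick','dowel_thin','battery_mid'],'w7.png')
print(o['position'],o['joint_velocities'].round(3))
import pickle; pickle.dump((o,c),open('w7.pkl','wb'))
"
```

```text
cmd [0.5659 0.0141 0.122 ] 0.2418
wrist base_top 0.69 [320.2 250.2] [0.5611 0.0128 0.0299]
wrist dowel_thin 0.86 [320.4 189.7] [0.6078 0.0244 0.052 ]
wrist battery_mid 0.78 [319.2 303.3] [0.5744 0.0168 0.1425]
wrist battery_mid 0.75 [ 69.6 239.8] [0.5254 0.1908 0.0317]
[0.56448771 0.01559547 0.12118464] [ 0.011 -0.004 -0.001 -0.002 -0.001 -0.003]
```

View pics/w7.png

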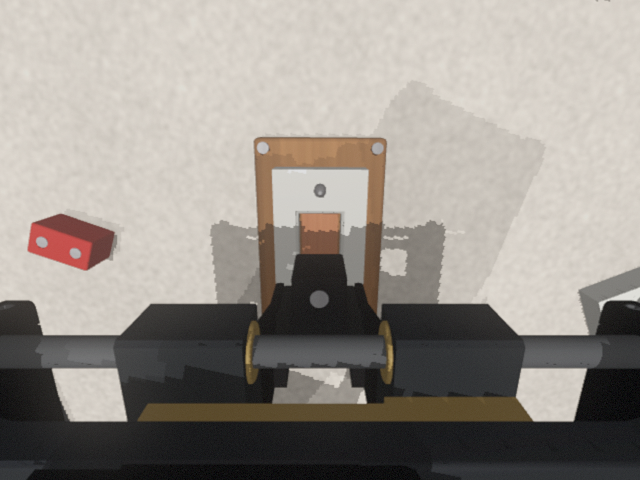

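```bash
python3 -c "
from h import *
import pickle
o,c=pickle.load(open('w7.pkl','rb'))
K=c['intrinsics'];T=c['tool_from_camera']
def tool(u,v,z):
    d=T[:3,:3]@np.linalg.solve(K,[u,v,1.]);s=(z-T[2,3])/d[2];return (T[:3,3]+s*d)*1000
H=122
print('disc',tool(319,298.5,-.020))
print('dowel top',tool(320,188,.122-.054), 'front edge',tool(321,169.5,.122-.038),'pocket far edge',tool(319.5,212.5,.122-.038), 'plinth front',tool(320,138,.122-.020))
im=cv2.cvtColor(c['color'],cv2.COLOR_RGB2BGR)[120:320,240:400];cv2.imwrite('pics/w7z.png',cv2.resize(im,None,fx=3.7,fy=3,interpolation=cv2.INTER_CUBIC))
"
```

```text
disc [ 11.5108673    1.09946158 -20.        ]
dowel top [45.50997881  1.69479517 68.        ] front edge [55.39215305  2.3849502  84.        ] pocket far edge [26.09470793  1.42780177 84.        ] plinth front [ 75.19848636   1.727178   102.        ]
```

View pics/w7z.png

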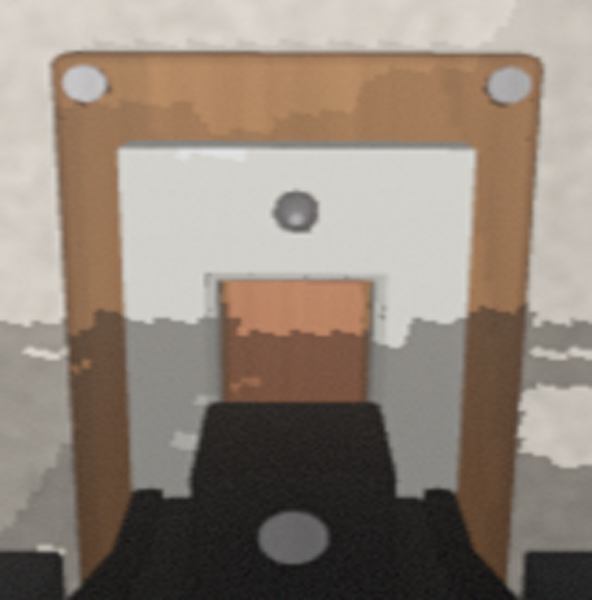

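send_rows(deltas=[{"tx": 0.05,"ty": 0.05,"tz": 2.5,"rx": 0,"ry": 0,"rz": 0},{"tx": 0.05,"ty": 0.05,"tz": 5,"rx": 0,"ry": 0,"rz": 0},{"tx": 0.05,"ty": 0.05,"tz": 6.3,"rx": 0,"ry": 0,"rz": 0},{"tx": 0.05,"ty": 0.05,"tz": 6.8,"rx": 0,"ry": 0,"rz": 0},{"tx": 0.05,"ty": 0.05,"tz": 6.8,"rx": 0,"ry": 0,"rz": 0}])

```text
time: 8.38
position: [0.5652, 0.0144, 0.0524]
tool_rot: [0.993, 0.121, -0.001, -0.0]
ft_force: [0.2, 0.2, -0.4]
grip_width: 0.0238
```

send_rows(deltas=[{"tx": 0,"ty": 0,"tz": 0.4,"rx": 0,"ry": 0,"rz": 0},{"tx": 0,"ty": 0,"tz": 0.8,"rx": 0,"ry": 0,"rz": 0},{"tx": 0,"ty": 0,"tz": 1.2,"rx": 0,"ry": 0,"rz": 0},{"tx": 0,"ty": 0,"tz": 1.2,"rx": 0,"ry": 0,"rz": 0},{"tx": 0,"ty": 0,"tz": 1.2,"rx": 0,"ry": 0,"rz": 0}])

```text
time: 8.8
position: [0.5663, 0.0138, 0.0418]
tool_rot: [0.993, 0.121, 0.0, 0.0]
ft_force: [0.3, 0.0, -0.3]
grip_width: 0.0235
```

```bash
python3 -c "
from h import *
adv([.05,.05,8.0])
o,c=look('scene',[],'s1.png')
print(o['position'],o['ft_force'])
im=cv2.imread('pics/s1.png')[190:310,250:400];cv2.imwrite('pics/s1z.png',cv2.resize(im,None,fx=5,fy=5,interpolation=cv2.INTER_CUBIC))
"
```

```text
cmd [0.5665 0.0137 0.042 ] 0.2418
[0.56625692 0.0138376  0.04176249] [ 0.26225747  0.03006335 -0.26948656]
```

View pics/s1z.png

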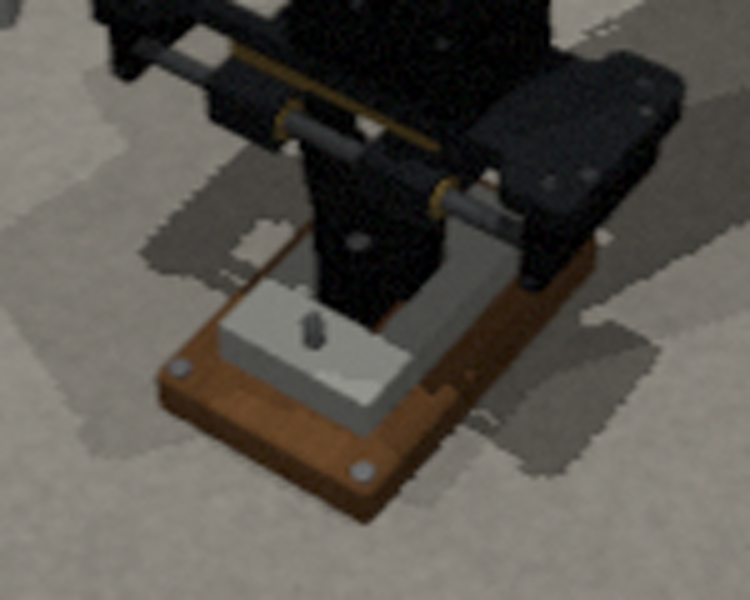

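send_rows(deltas=[{"tx": 0,"ty": 0,"tz": 0.05,"rx": 0,"ry": 0,"rz": 0},{"tx": 0,"ty": 0,"tz": 0.05,"rx": 0,"ry": 0,"rz": 0},{"tx": 0,"ty": 0,"tz": 0.05,"rx": 0,"ry": 0,"rz": 0},{"tx": 0,"ty": 0,"tz": 0.05,"rx": 0,"ry": 0,"rz": 0}], claw=5.5)

```text
time: 9.18
position: [0.5663, 0.0138, 0.0412]
tool_rot: [0.993, 0.121, 0.0, 0.0]
ft_force: [-0.8, -0.1, -1.0]
grip_width: 0.0428
```

send_rows(deltas=[{"tx": 0,"ty": 0,"tz": -2,"rx": 0,"ry": 0,"rz": 0},{"tx": 0,"ty": 0,"tz": -5,"rx": 0,"ry": 0,"rz": 0},{"tx": 0,"ty": 0,"tz": -8,"rx": 0,"ry": 0,"rz": 0},{"tx": 0,"ty": 0,"tz": -10,"rx": 0,"ry": 0,"rz": 0},{"tx": 0,"ty": 0,"tz": -10,"rx": 0,"ry": 0,"rz": 0}])

```text
time: 9.6
position: [0.5694, 0.0135, 0.1456]
tool_rot: [0.993, 0.121, 0.005, 0.001]
ft_force: [0.8, 0.7, -0.1]
grip_width: 0.0548
```

send_rows(deltas=[{"tx": -2,"ty": 0,"tz": 0,"rx": 0,"ry": 0,"rz": 0},{"tx": -2,"ty": 0,"tz": 0,"rx": 0,"ry": 0,"rz": 0},{"tx": -2,"ty": 0,"tz": 0,"rx": 0,"ry": 0,"rz": 0},{"tx": -2,"ty": 0,"tz": 0,"rx": 0,"ry": 0,"rz": 0}])

```text
time: 9.93
position: [0.547, 0.0091, 0.1405]
tool_rot: [0.993, 0.121, -0.0, -0.0]
ft_force: [0.7, -0.4, 0.2]
grip_width: 0.0551
```

```bash
python3 -c "
from h import *
adv([-2,0,-9.95])
o,c=look('wrist',['base_top','dowel_thick','dowel_thin','battery_mid'],'w8.png')
print(o['position'],o['joint_velocities'].round(3))
import pickle; pickle.dump((o,c),open('w8.pkl','wb'))
im=cv2.imread('pics/w8.png')[120:300,240:400];cv2.imwrite('pics/w8z.png',cv2.resize(im,None,fx=3,fy=3,interpolation=cv2.INTER_CUBIC))
"
```

```text
cmd [0.5471 0.0089 0.1415] 0.2418
wrist dowel_thick 0.29 [604.7 261.4] [ 0.5818 -0.2255  0.0214]
wrist dowel_thin 0.97 [315.6 159.7] [0.6064 0.025  0.0534]
wrist battery_mid 0.79 [316.4 214.5] [0.5719 0.0159 0.0617]
wrist battery_mid 0.75 [ 79.9 211.2] [0.5247 0.189  0.0326]
[0.54700805 0.00906071 0.14052488] [ 0.003  0.009 -0.015 -0.001  0.    -0.001]
```

View pics/w8z.png

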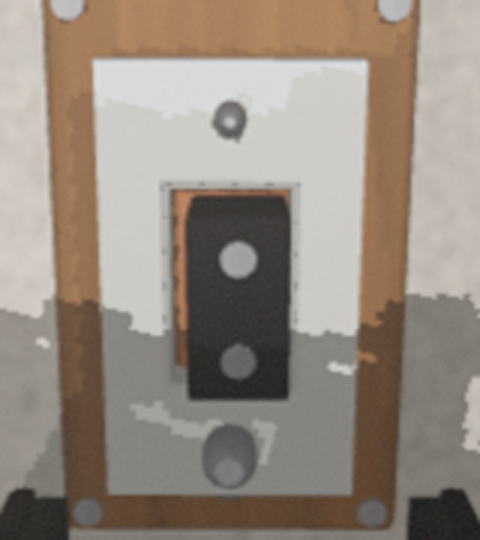

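```bash
cat > m.py <<'E'
from h import *
import pickle
o,c=pickle.load(open('w8.pkl','rb'))
for oo in (o,cmd()):
    k=world(c,316.3,276.7,.054,oo);n=world(c,316.5,160.7,.054,oo)
    print('dowels',k.round(4),n.round(4),((k+n)/2).round(4),np.linalg.norm(n-k).round(4),np.arctan2(*(n-k)[[1,0]]))
E
python3 m.py; python3 -c "
from h import *
c=robot.camera('top');
y=0.2668
o=dict(position=np.array([.5331,-.2644,.2225]),tool_rot=(Ro.from_euler('z',y)*Ro.from_euler('x',np.pi)).as_quat())
w=robot.camera('wrist')
a=world(w,344,242,.024,o);b=world(w,312,165,.024,o);print(a,b,(a+b)/2,np.arctan2(*(b-a)[[1,0]]))
plan(list(((a+b)/2)[:2])+[.17],np.arctan2(*(b-a)[[1,0]]),cmd())
"
```

```text
dowels [0.5246 0.0044 0.054 ] [0.606  0.0243 0.054 ] [0.5653 0.0144 0.054 ] 0.0838 0.23970294519509672
dowels [0.5244 0.0042 0.054 ] [0.6061 0.0241 0.054 ] [0.5652 0.0142 0.054 ] 0.0841 0.23908634971334758
[ 0.51064629 -0.29860366  0.024     ] [ 0.5776476  -0.24625706  0.024     ] [ 0.54414695 -0.27243036  0.024     ] 0.6632198504660803
at [0.5471 0.0089 0.1415] yaw 0.2418 t 0 -> t [-7.03 27.25 -2.85] r [-0.      0.     -0.4214] dist 28.3
```

send_rows(deltas=[{"tx": -1,"ty": 3.6,"tz": -0.6,"rx": 0,"ry": 0,"rz": -0.08},{"tx": -2,"ty": 7.3,"tz": -1.2,"rx": 0,"ry": 0,"rz": -0.16},{"tx": -3,"ty": 11,"tz": -1.8,"rx": 0,"ry": 0,"rz": -0.24},{"tx": -4,"ty": 14.7,"tz": -2.4,"rx": 0,"ry": 0,"rz": -0.32},{"tx": -5,"ty": 18.4,"tz": -2.8,"rx": 0,"ry": 0,"rz": -0.42}])

```text
time: 10.7
position: [0.5426, -0.1833, 0.1697]
tool_rot: [0.945, 0.328, 0.0, 0.0]
ft_force: [0.5, 0.4, 0.1]
grip_width: 0.0552
```

```bash
python3 -c "
from h import *
adv([-5,18.4,-2.8],-.42)
plan([.5441,-.2724,.17],None,cmd())
plan([.5441,-.2724,.17],.66)
"
```

```text
cmd [ 0.5426 -0.1817  0.1695] 0.6618
at [ 0.5426 -0.1817  0.1695] yaw 0.6618 t 0 -> t [-5.46  7.25 -0.05] r [0. 0. 0.] dist 9.1
at [ 0.5426 -0.1833  0.1697] yaw 0.6675 t 10.7 -> t [-5.39  7.09 -0.03] r [ 0.0008 -0.0005  0.0075] dist 8.9
```

send_rows(deltas=[{"tx": -2.5,"ty": 2.5,"tz": 0,"rx": 0,"ry": 0,"rz": 0},{"tx": -5,"ty": 5,"tz": 0,"rx": 0,"ry": 0,"rz": 0},{"tx": -7,"ty": 6.8,"tz": 0,"rx": 0,"ry": 0,"rz": 0},{"tx": -7.5,"ty": 7.2,"tz": 0,"rx": 0,"ry": 0,"rz": 0},{"tx": -7.5,"ty": 7.2,"tz": 0,"rx": 0,"ry": 0,"rz": 0}])

```text
time: 11.12
position: [0.5273, -0.2868, 0.1688]
tool_rot: [0.946, 0.324, 0.0, 0.0]
ft_force: [-0.4, 0.9, -0.5]
grip_width: 0.055
```

send_rows(deltas=[{"tx": 0,"ty": 0,"tz": 0,"rx": 0,"ry": 0,"rz": 0},{"tx": 0,"ty": 0,"tz": 0,"rx": 0,"ry": 0,"rz": 0},{"tx": 0,"ty": 0,"tz": 0,"rx": 0,"ry": 0,"rz": 0}])

```text
time: 11.37
position: [0.5277, -0.2826, 0.1689]
tool_rot: [0.945, 0.326, -0.0, -0.001]
ft_force: [0.1, 0.7, -0.2]
grip_width: 0.0548
```

```bash
python3 -c "
from h import *
adv([-7.5,7.2,0])
o,c=look('wrist',['cover_rib','hole_thick','hole_thin'],'w9.png')
print(o['position'],o['joint_velocities'].round(3))
import pickle; pickle.dump((o,c),open('w9.pkl','wb'))
im=cv2.imread('pics/w9.png')[100:300,240:400];cv2.imwrite('pics/w9z.png',cv2.resize(im,None,fx=3,fy=3,interpolation=cv2.INTER_CUBIC))
"
```

```text
cmd [ 0.5277 -0.2846  0.1695] 0.6618
wrist cover_rib 0.83 [317.5 199.9] [ 0.5491 -0.2651  0.0474]
wrist hole_thick 0.89 [318. 238.] [ 0.5247 -0.2847  0.0474]
wrist hole_thin 0.82 [320.4 147.2] [ 0.5805 -0.2434  0.0008]
[ 0.52773895 -0.28256262  0.1689427 ] [ 0.002 -0.003 -0.004 -0.001 -0.001 -0.003]
```

View pics/w9z.png

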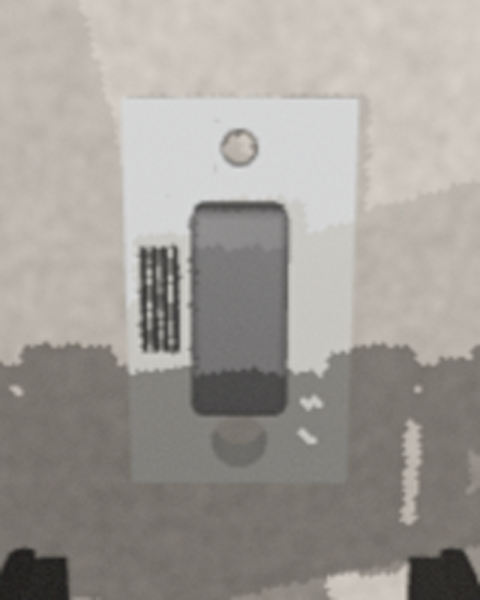

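```bash
cat > m2.py <<'E'
from h import *
import pickle
o,c=pickle.load(open('w9.pkl','rb'))
for oo in (o,cmd()):
    k=world(c,319.7,246.7,.024,oo);n=world(c,319.7,149,.024,oo)
    print('holes',k.round(4),n.round(4),((k+n)/2).round(4),np.linalg.norm(n-k).round(4),np.arctan2(*(n-k)[[1,0]]))
    k=world(c,319.8,260.7,.024,oo);n=world(c,320,132.3,.024,oo)
    print('edges',((k+n)/2).round(4),np.linalg.norm(n-k).round(4),np.arctan2(*(n-k)[[1,0]]))
    q=[world(c,240+x/3,100+y/3,.048,oo) for x,y in ((195,204),(286,204),(192,413),(288,413))]
    print('rib',np.mean(q,0).round(4),np.linalg.norm(q[0]-q[2]),np.linalg.norm(q[2]-q[3]))
plan([*((k+n)/2)[:2],.07],.6618,cmd())
E
python3 m2.py
```

```text
holes [ 0.5137 -0.2951  0.024 ] [ 0.5798 -0.2431  0.024 ] [ 0.5468 -0.2691  0.024 ] 0.0841 0.666456359205511
edges [ 0.5468 -0.2693  0.024 ] 0.1103 0.6650732527653804
rib [ 0.5479 -0.2686  0.048 ] 0.05569131932460718 0.025965603429012104
holes [ 0.5136 -0.2973  0.024 ] [ 0.58   -0.2455  0.024 ] [ 0.5468 -0.2714  0.024 ] 0.0842 0.6634499852070885
edges [ 0.5469 -0.2716  0.024 ] 0.1105 0.6620669481291167
rib [ 0.548  -0.2708  0.048 ] 0.05579861437160068 0.02601688111899093
at [ 0.5277 -0.2846  0.1695] yaw 0.6618 t 0 -> t [2.31 0.15 9.95] r [ 0.  0. -0.] dist 10.2
```

send_rows(deltas=[{"tx": 2.3,"ty": 0.1,"tz": 3,"rx": 0,"ry": 0,"rz": 0},{"tx": 2.3,"ty": 0.1,"tz": 6.5,"rx": 0,"ry": 0,"rz": 0},{"tx": 2.3,"ty": 0.1,"tz": 10,"rx": 0,"ry": 0,"rz": 0},{"tx": 2.3,"ty": 0.1,"tz": 12.3,"rx": 0,"ry": 0,"rz": 0},{"tx": 2.3,"ty": 0.1,"tz": 12.3,"rx": 0,"ry": 0,"rz": 0}])

```text
time: 11.98
position: [0.5433, -0.2682, 0.0411]
tool_rot: [0.945, 0.326, -0.003, -0.004]
ft_force: [-0.0, 0.9, 0.2]
grip_width: 0.0553
```

send_rows(deltas=[{"tx": 0,"ty": 0,"tz": 0.5,"rx": 0,"ry": 0,"rz": 0},{"tx": 0,"ty": 0,"tz": 1,"rx": 0,"ry": 0,"rz": 0},{"tx": 0,"ty": 0,"tz": 1.7,"rx": 0,"ry": 0,"rz": 0},{"tx": 0,"ty": 0,"tz": 2,"rx": 0,"ry": 0,"rz": 0},{"tx": 0,"ty": 0,"tz": 2,"rx": 0,"ry": 0,"rz": 0}])

```text
time: 12.4
position: [0.5465, -0.2713, 0.0264]
tool_rot: [0.946, 0.325, 0.0, 0.0]
ft_force: [-0.8, -0.2, 0.2]
grip_width: 0.0553
```

send_rows(deltas=[{"tx": 0,"ty": 0,"tz": 0,"rx": 0,"ry": 0,"rz": 0},{"tx": 0,"ty": 0,"tz": 0,"rx": 0,"ry": 0,"rz": 0}])

```text
time: 12.57
position: [0.5467, -0.2714, 0.0267]
tool_rot: [0.946, 0.325, 0.0, 0.0]
ft_force: [-0.1, 0.3, 0.2]
grip_width: 0.0545
```

send_rows(deltas=[{"tx": 0,"ty": 0,"tz": 0,"rx": 0,"ry": 0,"rz": 0},{"tx": 0,"ty": 0,"tz": 0,"rx": 0,"ry": 0,"rz": 0},{"tx": 0,"ty": 0,"tz": 0,"rx": 0,"ry": 0,"rz": 0},{"tx": 0,"ty": 0,"tz": 0,"rx": 0,"ry": 0,"rz": 0},{"tx": 0,"ty": 0,"tz": 0,"rx": 0,"ry": 0,"rz": 0}], claw=1.5, squeeze=40)

```text
time: 12.98
position: [0.5463, -0.2711, 0.0261]
tool_rot: [0.946, 0.325, -0.0, -0.0]
ft_force: [-0.5, -0.1, 1.2]
grip_width: 0.029
```

send_rows(deltas=[{"tx": 0,"ty": 0,"tz": 0,"rx": 0,"ry": 0,"rz": 0},{"tx": 0,"ty": 0,"tz": 0,"rx": 0,"ry": 0,"rz": 0},{"tx": 0,"ty": 0,"tz": 0,"rx": 0,"ry": 0,"rz": 0}])

```text
time: 13.23
position: [0.5458, -0.2705, 0.026]
tool_rot: [0.946, 0.325, -0.0, -0.001]
ft_force: [-1.4, 1.4, 2.3]
grip_width: 0.0258
```

send_rows(deltas=[{"tx": 0,"ty": 0,"tz": -2,"rx": 0,"ry": 0,"rz": 0},{"tx": 0,"ty": 0,"tz": -5,"rx": 0,"ry": 0,"rz": 0},{"tx": 0,"ty": 0,"tz": -8.5,"rx": 0,"ry": 0,"rz": 0},{"tx": 0,"ty": 0,"tz": -11,"rx": 0,"ry": 0,"rz": 0},{"tx": 0,"ty": 0,"tz": -11,"rx": 0,"ry": 0,"rz": 0}])

```text
time: 13.65
position: [0.5499, -0.2737, 0.1415]
tool_rot: [0.946, 0.325, 0.003, 0.005]
ft_force: [0.8, -0.6, -0.9]
grip_width: 0.0259
```

```bash
python3 -c "
from h import *
adv([2.3,.1,14.3]);adv([0,0,-11])
plan([.5652,.0143,.136],.24,cmd())
o,c=look('wrist',[],'w10.png')
"
```

```text
cmd [ 0.5465 -0.2712  0.0265] 0.6618
cmd [ 0.5465 -0.2712  0.1365] 0.6618
at [ 0.5465 -0.2712  0.1365] yaw 0.6618 t 0 -> t [ 19.02 -21.37   0.05] r [ 0.     -0.      0.4218] dist 28.6
```

View pics/w10.png

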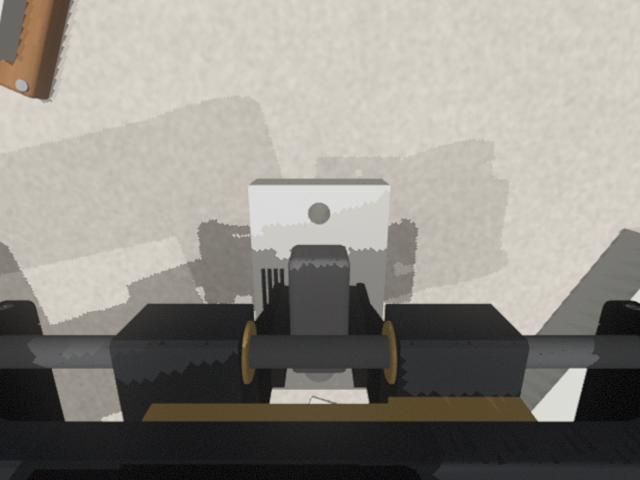

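send_rows(deltas=[{"tx": 1.8,"ty": -2,"tz": 0,"rx": 0,"ry": 0,"rz": 0.05},{"tx": 4,"ty": -4.6,"tz": 0,"rx": 0,"ry": 0,"rz": 0.12},{"tx": 6.5,"ty": -7.4,"tz": 0,"rx": 0,"ry": 0,"rz": 0.18},{"tx": 9,"ty": -10.2,"tz": 0,"rx": 0,"ry": 0,"rz": 0.24},{"tx": 11.5,"ty": -13,"tz": 0,"rx": 0,"ry": 0,"rz": 0.3}])

```text
time: 14.12
position: [0.5556, -0.0962, 0.1339]
tool_rot: [0.984, 0.178, -0.002, -0.001]
ft_force: [0.7, 0.7, -1.0]
grip_width: 0.0257
```

```bash
python3 -c "
from h import *
adv([11.5,-13,0],.3)
plan([.5652,.0143,.136],.24,cmd())
"
```

```text
cmd [ 0.5573 -0.098   0.1365] 0.3618
at [ 0.5573 -0.098   0.1365] yaw 0.3618 t 0 -> t [  4.71 -10.22   0.05] r [ 0.     -0.      0.1218] dist 11.3
```

send_rows(deltas=[{"tx": 1.7,"ty": -3.6,"tz": 0,"rx": 0,"ry": 0,"rz": 0.05},{"tx": 3.2,"ty": -7,"tz": 0,"rx": 0,"ry": 0,"rz": 0.1},{"tx": 4.3,"ty": -9.3,"tz": 0,"rx": 0,"ry": 0,"rz": 0.12},{"tx": 4.7,"ty": -10.2,"tz": 0,"rx": 0,"ry": 0,"rz": 0.12},{"tx": 4.7,"ty": -10.2,"tz": 0,"rx": 0,"ry": 0,"rz": 0.12}])

```text
time: 14.53
position: [0.5634, 0.0167, 0.1343]
tool_rot: [0.992, 0.123, -0.002, -0.001]
ft_force: [-0.2, -0.7, -2.0]
grip_width: 0.0261
```

send_rows(deltas=[{"tx": 0,"ty": 0,"tz": 0,"rx": 0,"ry": 0,"rz": 0},{"tx": 0,"ty": 0,"tz": 0,"rx": 0,"ry": 0,"rz": 0},{"tx": 0,"ty": 0,"tz": 0,"rx": 0,"ry": 0,"rz": 0},{"tx": 0,"ty": 0,"tz": 0,"rx": 0,"ry": 0,"rz": 0},{"tx": 0,"ty": 0,"tz": 0,"rx": 0,"ry": 0,"rz": 0}])

```text
time: 14.95
position: [0.5648, 0.0129, 0.136]
tool_rot: [0.993, 0.12, -0.0, 0.0]
ft_force: [-0.2, -0.2, -1.6]
grip_width: 0.0255
```

```bash
python3 -c "
from h import *
adv([4.7,-10.2,0],.12)
o,c=look('wrist',[],'w11.png')
print(o['position'],o['joint_velocities'].round(3),o['tool_rot'])
import pickle; pickle.dump((o,c),open('w11.pkl','wb'))
im=cv2.imread('pics/w11.png')[110:310,230:410];cv2.imwrite('pics/w11z.png',cv2.resize(im,None,fx=3,fy=3,interpolation=cv2.INTER_CUBIC))
"
```

```text
cmd [0.5652 0.014  0.1365] 0.2418
[0.56482687 0.01286313 0.13601041] [ 0.007 -0.002 -0.001  0.004  0.001 -0.   ] [ 9.92752646e-01  1.20175604e-01 -1.15459208e-06  8.63880455e-05]
```

View pics/w11z.png

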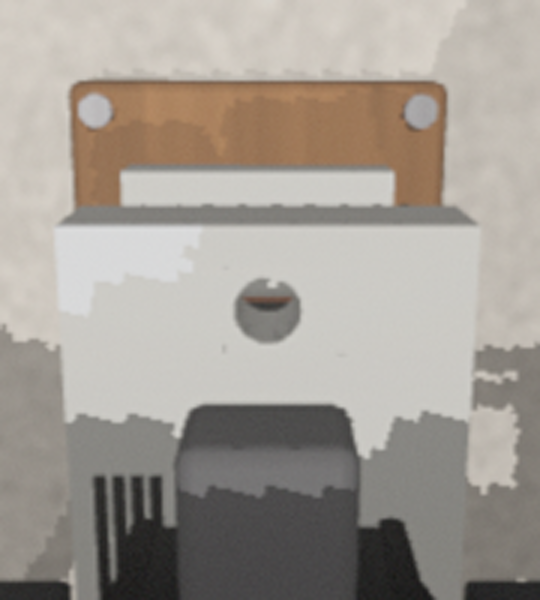

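```bash
python3 -c "
from h import *
import pickle
o,c=pickle.load(open('w11.pkl','rb'))
K=c['intrinsics'];T=c['tool_from_camera']
def tool(u,v,z):
    d=T[:3,:3]@np.linalg.solve(K,[u,v,1.]);s=(z-T[2,3])/d[2];return ((T[:3,3]+s*d)*1000).round(1)
def Z(x,y,z): return tool(230+x/3,110+y/3,z)
zc=.0025; zb=.1365-.038; zp=.1365-.020
print('hole',Z(268,311,zc),'cover front L,R',Z(55,226,zc),Z(481,226,zc))
print('base front L R',Z(121,168,zb),Z(393,168.5,zb),'plinth side L R',Z(72,90,zp),Z(446,90,zp),'front',Z(259,80,zp))
print('screws',Z(95,111,zp),Z(421,111,zp))
"
```

```text
hole [43.7  1.2  2.5] cover front L,R [ 56.8 -30.9   2.5] [56.9 33.3  2.5]
base front L R [ 56.3 -33.2  98.5] [56.2 30.6 98.5] plinth side L R [ 73.4 -46.9 116.5] [ 73.5  45.  116.5] front [ 75.8  -0.9 116.5]
screws [ 68.4 -41.5 116.5] [ 68.5  39.1 116.5]
```

send_rows(deltas=[{"tx": -0.08,"ty": -0.12,"tz": 0,"rx": 0,"ry": 0,"rz": 0},{"tx": -0.08,"ty": -0.12,"tz": 1.5,"rx": 0,"ry": 0,"rz": 0},{"tx": -0.08,"ty": -0.12,"tz": 3,"rx": 0,"ry": 0,"rz": 0},{"tx": -0.08,"ty": -0.12,"tz": 3.5,"rx": 0,"ry": 0,"rz": 0},{"tx": -0.08,"ty": -0.12,"tz": 3.5,"rx": 0,"ry": 0,"rz": 0}])

```text
time: 15.42
position: [0.5625, 0.0152, 0.0998]
tool_rot: [0.993, 0.121, -0.002, -0.0]
ft_force: [-0.6, 0.2, -2.3]
grip_width: 0.0258
```

send_rows(deltas=[{"tx": 0,"ty": 0,"tz": 0,"rx": 0,"ry": 0,"rz": 0},{"tx": 0,"ty": 0,"tz": 0,"rx": 0,"ry": 0,"rz": 0},{"tx": 0,"ty": 0,"tz": 0,"rx": 0,"ry": 0,"rz": 0},{"tx": 0,"ty": 0,"tz": 0,"rx": 0,"ry": 0,"rz": 0},{"tx": 0,"ty": 0,"tz": 0,"rx": 0,"ry": 0,"rz": 0}])

```text
time: 15.83
position: [0.5641, 0.0151, 0.1016]
tool_rot: [0.993, 0.121, 0.001, 0.0]
ft_force: [-1.1, 0.4, -1.2]
grip_width: 0.0255
```

send_rows(deltas=[{"tx": 0,"ty": 0,"tz": 0,"rx": 0,"ry": 0,"rz": 0},{"tx": 0,"ty": 0,"tz": 0,"rx": 0,"ry": 0,"rz": 0},{"tx": 0,"ty": 0,"tz": 0,"rx": 0,"ry": 0,"rz": 0},{"tx": 0,"ty": 0,"tz": 0,"rx": 0,"ry": 0,"rz": 0},{"tx": 0,"ty": 0,"tz": 0,"rx": 0,"ry": 0,"rz": 0}])

```text
time: 16.25
position: [0.5637, 0.0151, 0.1011]
tool_rot: [0.993, 0.121, 0.0, -0.0]
ft_force: [-0.1, -0.6, -1.4]
grip_width: 0.0256
```

```bash
python3 -c "
from h import *
adv([-.08,-.12,3.5])
o,c=look('wrist',[],'w12.png')
print(o['position'],o['joint_velocities'].round(3),o['tool_rot'],o['ft_force'])
import pickle; pickle.dump((o,c),open('w12.pkl','wb'))
im=cv2.imread('pics/w12.png')[110:310,230:410];cv2.imwrite('pics/w12z.png',cv2.resize(im,None,fx=3,fy=3,interpolation=cv2.INTER_CUBIC))
"
```

```text
cmd [0.5641 0.015  0.1015] 0.2418
[0.56370405 0.01514345 0.10105335] [-0.001 -0.     0.     0.001 -0.001 -0.001] [ 9.92639083e-01  1.21110075e-01  2.93753445e-06 -3.31349228e-06] [-0.07837928 -0.5887508  -1.43620964]
```

View pics/w12z.png

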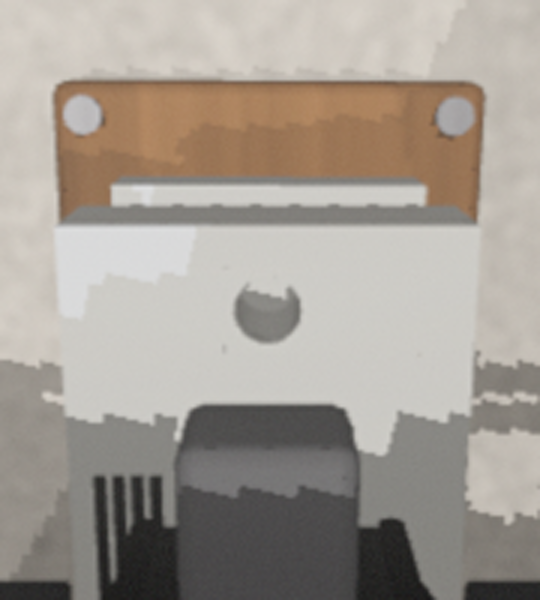

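```bash
python3 -c "
from h import *
import pickle
o,c=pickle.load(open('w12.pkl','rb'))
K=c['intrinsics'];T=c['tool_from_camera']
def tool(u,v,z):
    d=T[:3,:3]@np.linalg.solve(K,[u,v,1.]);s=(z-T[2,3])/d[2];return ((T[:3,3]+s*d)*1000).round(1)
def Z(x,y,z): return tool(230+x/3,110+y/3,z)
h=.1012
zc=.0025; zb=h-.038; zp=h-.020
print('hole',Z(268,311,zc),'cover front L,R',Z(55,226,zc),Z(479,226,zc))
print('base front L R',Z(111,184,zb),Z(427,184,zb),'plinth side L R',Z(55,150,zp),Z(480,150,zp),'front',Z(259,82,zp))
print('screws',Z(82,115,zp),Z(455,115,zp))
"
python3 -c "
import cv2;im=cv2.imread('pics/w12.png')[130:220,230:410];cv2.imwrite('pics/w12zz.png',cv2.resize(im,None,fx=4.4,fy=6,interpolation=cv2.INTER_NEAREST))"
```

```text
hole [43.7  1.2  2.5] cover front L,R [ 56.8 -30.9   2.5] [56.9 33.   2.5]
base front L R [ 56.4 -30.8  63.2] [56.5 33.7 63.2] plinth side L R [ 61.8 -45.2  81.2] [61.9 47.5 81.2] front [76.1 -0.7 81.2]
screws [ 69.2 -39.   81.2] [69.3 41.7 81.2]
```

View pics/w12zz.png

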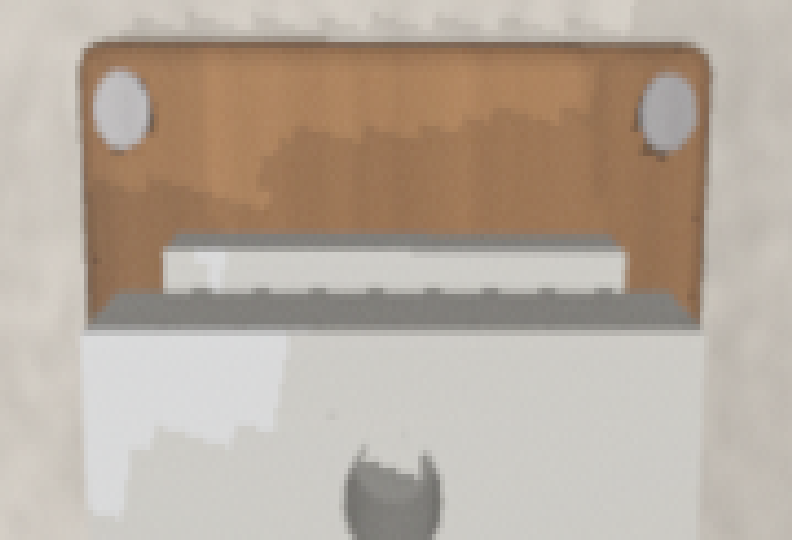

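send_rows(deltas=[{"tx": -0.05,"ty": 0.02,"tz": 0.4,"rx": 0,"ry": 0,"rz": 0},{"tx": -0.05,"ty": 0.02,"tz": 0.8,"rx": 0,"ry": 0,"rz": 0},{"tx": -0.05,"ty": 0.02,"tz": 1.2,"rx": 0,"ry": 0,"rz": 0},{"tx": -0.05,"ty": 0.02,"tz": 1.6,"rx": 0,"ry": 0,"rz": 0},{"tx": -0.05,"ty": 0.02,"tz": 1.7,"rx": 0,"ry": 0,"rz": 0}])

```text
time: 16.72
position: [0.5626, 0.0149, 0.083]
tool_rot: [0.993, 0.121, -0.001, -0.0]
ft_force: [0.5, 0.3, -2.2]
grip_width: 0.0259
```

send_rows(deltas=[{"tx": 0,"ty": 0,"tz": 0,"rx": 0,"ry": 0,"rz": 0},{"tx": 0,"ty": 0,"tz": 0,"rx": 0,"ry": 0,"rz": 0},{"tx": 0,"ty": 0,"tz": 0,"rx": 0,"ry": 0,"rz": 0},{"tx": 0,"ty": 0,"tz": 0,"rx": 0,"ry": 0,"rz": 0}])

```text
time: 17.05
position: [0.5635, 0.0148, 0.0842]
tool_rot: [0.993, 0.121, 0.0, 0.0]
ft_force: [0.1, 0.7, -2.4]
grip_width: 0.0259
```

```bash
python3 -c "
from h import *
adv([-.05,.02,1.7])
o,c=look('wrist',[],'w13.png')
print(o['position'],o['joint_velocities'].round(3),o['tool_rot'],o['ft_force'])
im=cv2.imread('pics/w13.png')[130:250,250:390];cv2.imwrite('pics/w13z.png',cv2.resize(im,None,fx=5,fy=5,interpolation=cv2.INTER_CUBIC))
"
```

```text
cmd [0.5637 0.0147 0.0845] 0.2418
[0.56345572 0.01479123 0.08424098] [ 0.001 -0.002  0.001 -0.001  0.001 -0.002] [9.92639164e-01 1.21109196e-01 2.22784231e-04 5.96878230e-05] [ 0.0510956   0.68873508 -2.41684152]
```

View pics/w13z.png

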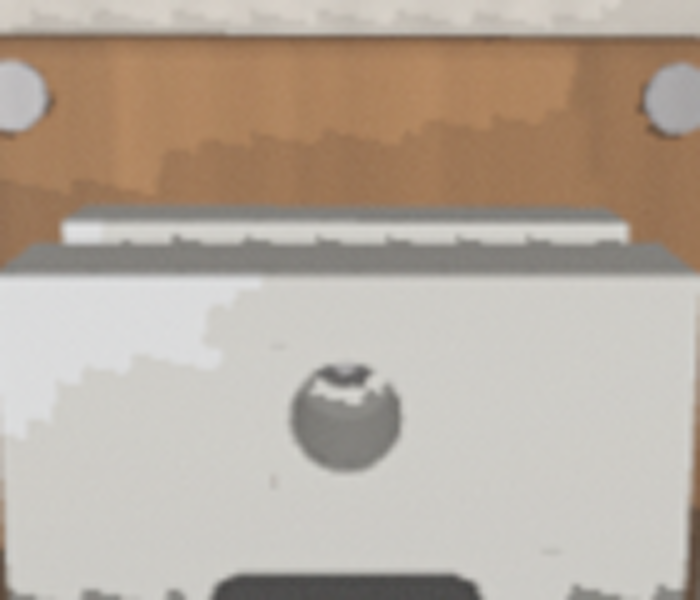

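```bash
python3 -c "
from h import *
import pickle
o,c=pickle.load(open('w12.pkl','rb'))
K=c['intrinsics'];T=c['tool_from_camera']
def tool(u,v,z):
    d=T[:3,:3]@np.linalg.solve(K,[u,v,1.]);s=(z-T[2,3])/d[2];return ((T[:3,3]+s*d)*1000).round(1)
def Z(x,y,z): return tool(250+x/5,130+y/5,z)
h=.0843
print('hole',Z(346,417,.0025),'tip',Z(345,371,h-.054),'front cover',Z(346,276,.0025),'base front',Z(346,221,h-.038),'plinth',Z(346,37,h-.02))
"
```

```text
hole [43.9  1.2  2.5] tip [42.6  1.1 30.3] front cover [56.9  1.1  2.5] base front [56.7  1.2 46.3] plinth [76.4  1.1 64.3]
```

send_rows(deltas=[{"tx": -0.05,"ty": 0,"tz": 0.3,"rx": 0,"ry": 0,"rz": 0},{"tx": -0.05,"ty": 0,"tz": 0.5,"rx": 0,"ry": 0,"rz": 0},{"tx": -0.05,"ty": 0,"tz": 0.7,"rx": 0,"ry": 0,"rz": 0},{"tx": -0.05,"ty": 0,"tz": 0.8,"rx": 0,"ry": 0,"rz": 0},{"tx": -0.05,"ty": 0,"tz": 0.8,"rx": 0,"ry": 0,"rz": 0}])

```text
time: 17.52
position: [0.5625, 0.0147, 0.0756]
tool_rot: [0.993, 0.121, -0.0, -0.0]
ft_force: [0.3, 1.0, -2.4]
grip_width: 0.0255
```

send_rows(deltas=[{"tx": 0,"ty": 0,"tz": 0.1,"rx": 0,"ry": 0,"rz": 0},{"tx": 0,"ty": 0,"tz": 0.3,"rx": 0,"ry": 0,"rz": 0},{"tx": 0,"ty": 0,"tz": 0.5,"rx": 0,"ry": 0,"rz": 0},{"tx": 0,"ty": 0,"tz": 0.6,"rx": 0,"ry": 0,"rz": 0},{"tx": 0,"ty": 0,"tz": 0.6,"rx": 0,"ry": 0,"rz": 0}])

```text
time: 17.93
position: [0.5626, 0.0147, 0.0697]
tool_rot: [0.993, 0.121, -0.0, -0.0]
ft_force: [0.4, -0.5, -0.7]
grip_width: 0.0255
```

send_rows(deltas=[{"tx": 0,"ty": 0,"tz": 0.1,"rx": 0,"ry": 0,"rz": 0},{"tx": 0,"ty": 0,"tz": 0.2,"rx": 0,"ry": 0,"rz": 0},{"tx": 0,"ty": 0,"tz": 0.35,"rx": 0,"ry": 0,"rz": 0},{"tx": 0,"ty": 0,"tz": 0.5,"rx": 0,"ry": 0,"rz": 0},{"tx": 0,"ty": 0,"tz": 0.5,"rx": 0,"ry": 0,"rz": 0}], squeeze=55)

```text
time: 18.35
position: [0.5629, 0.0147, 0.0655]
tool_rot: [0.993, 0.121, 0.0, 0.0]
ft_force: [-2.5, 0.7, 6.8]
grip_width: 0.0257
```

send_rows(deltas=[{"tx": 0,"ty": 0,"tz": 0.1,"rx": 0,"ry": 0,"rz": 0},{"tx": 0,"ty": 0,"tz": 0.1,"rx": 0,"ry": 0,"rz": 0},{"tx": 0,"ty": 0,"tz": 0.1,"rx": 0,"ry": 0,"rz": 0}])

```text
time: 18.6
position: [0.5629, 0.0147, 0.0648]
tool_rot: [0.993, 0.121, 0.0, 0.0]
ft_force: [-1.5, 0.6, 6.8]
grip_width: 0.0255
```

send_rows(deltas=[{"tx": 0,"ty": 0,"tz": 0.1,"rx": 0,"ry": 0,"rz": 0},{"tx": 0,"ty": 0,"tz": 0.1,"rx": 0,"ry": 0,"rz": 0},{"tx": 0,"ty": 0,"tz": 0.1,"rx": 0,"ry": 0,"rz": 0}])

```text
time: 18.85
position: [0.5629, 0.0147, 0.0641]
tool_rot: [0.993, 0.121, 0.0, 0.0]
ft_force: [-3.1, 0.4, 8.0]
grip_width: 0.0253
```

send_rows(deltas=[{"tx": 0,"ty": 0,"tz": 0.1,"rx": 0,"ry": 0,"rz": 0},{"tx": 0,"ty": 0,"tz": 0.1,"rx": 0,"ry": 0,"rz": 0},{"tx": 0,"ty": 0,"tz": 0.1,"rx": 0,"ry": 0,"rz": 0}])

```text
time: 19.1
position: [0.5629, 0.0146, 0.064]
tool_rot: [0.993, 0.121, 0.0, 0.0]
ft_force: [-3.8, -0.2, 14.2]
grip_width: 0.0255
```

send_rows(deltas=[{"tx": 0,"ty": 0,"tz": 0.1,"rx": 0,"ry": 0,"rz": 0},{"tx": 0,"ty": 0,"tz": 0.1,"rx": 0,"ry": 0,"rz": 0},{"tx": 0,"ty": 0,"tz": 0.1,"rx": 0,"ry": 0,"rz": 0}])

```text
time: 19.35
position: [0.5629, 0.0147, 0.064]
tool_rot: [0.993, 0.121, 0.001, 0.0]
ft_force: [-6.1, 0.3, 20.4]
grip_width: 0.0253
```

```bash
python3 -c "
from h import *
o,c=look('scene',[],'s2.png')
print(o['position'],o['tool_rot'],o['ft_force'],o['moment'])
im=cv2.imread('pics/s2.png')[190:310,250:400];cv2.imwrite('pics/s2z.png',cv2.resize(im,None,fx=5,fy=5,interpolation=cv2.INTER_CUBIC))
o,c=look('wrist',[],'w14.png')
im=cv2.imread('pics/w14.png')[110:310,230:410];cv2.imwrite('pics/w14z.png',cv2.resize(im,None,fx=3,fy=3,interpolation=cv2.INTER_CUBIC))
"
```

```text
[0.5629191  0.01465188 0.06395012] [9.92639249e-01 1.21107319e-01 5.48767980e-04 1.91114308e-04] [-6.0956407   0.31957214 20.4373955 ] [0.25324541 0.93573858 0.04591196]
```

View pics/s2z.png

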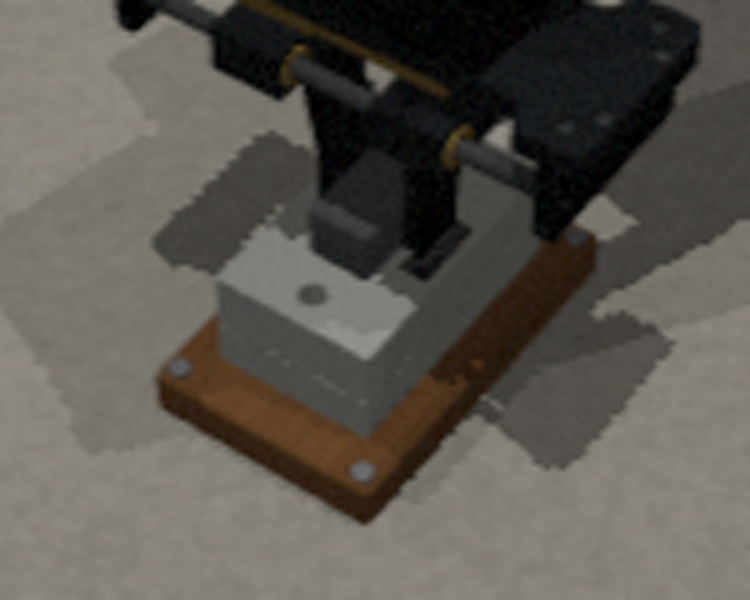

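View pics/w14z.png

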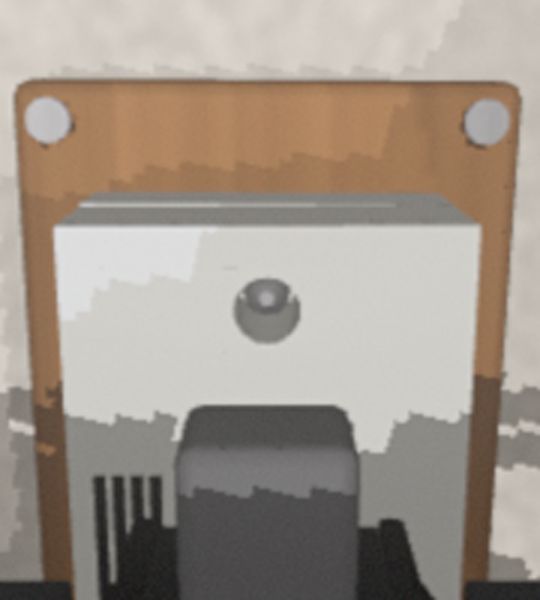

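send_rows(deltas=[{"tx": -0.03,"ty": 0,"tz": 0,"rx": 0,"ry": 0,"rz": 0},{"tx": -0.05,"ty": 0,"tz": 0,"rx": 0,"ry": 0,"rz": 0},{"tx": -0.05,"ty": 0,"tz": 0,"rx": 0,"ry": 0,"rz": 0},{"tx": -0.05,"ty": 0,"tz": 0,"rx": 0,"ry": 0,"rz": 0}])

```text
time: 19.78
position: [0.5629, 0.0146, 0.064]
tool_rot: [0.993, 0.121, 0.001, 0.0]
ft_force: [-4.6, 0.8, 19.1]
grip_width: 0.0257
```

```bash
python3 -c "
from h import *
o,c=look('wrist',[],'w15.png')
print(o['position'],o['tool_rot'],o['ft_force'],o['moment'],o['grip_width'])
Rt=o['tool_rot']
# plane fit of cover top and plinth top from depth
def fit(us,vs):
    P=np.array([world(c,u,v,None,o) for u in us for v in vs]);A=np.c_[P[:,:2]-P[:,:2].mean(0),np.ones(len(P))]
    s,*_=np.linalg.lstsq(A,P[:,2],rcond=None);print(s.round(4),(P[:,2]-A@s).std().round(5))
fit(range(256,285,3),range(190,230,3)); fit(range(350,385,3),range(190,230,3)); fit(range(260,380,4),range(188,200,3)); fit(range(260,380,4),range(150,168,3))
im=cv2.imread('pics/w15.png')[150:220,230:410];cv2.imwrite('pics/w15z.png',cv2.resize(im,None,fx=4.4,fy=6,interpolation=cv2.INTER_NEAREST))
"
```

```text
[0.56293505 0.01463159 0.0639614 ] [9.92649214e-01 1.21021895e-01 1.10047955e-03 1.69390674e-04] [-4.60471965  0.79050035 19.07711508] [0.42404771 0.90021484 0.00374155] 0.025672358008906597
[ 0.0159 -0.0032  0.0625] 0.00059
[0.5971 0.8475 0.0634] 0.0109
[0.0265 0.0045 0.0625] 0.00063
[1.8489 0.4609 0.0216] 0.01427
```

View pics/w15z.png

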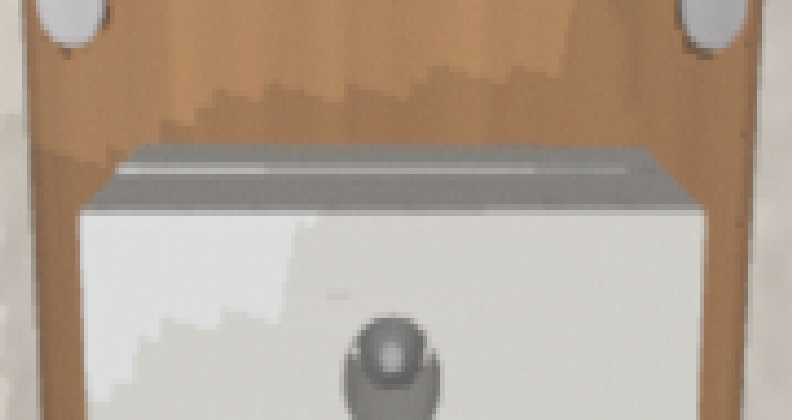

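```bash
python3 -c "
from h import *
import pickle
def fit(c,o,us,vs,z0,z1):
    P=np.array([world(c,u,v,None,o) for u in us for v in vs]);P=P[(P[:,2]>z0)&(P[:,2]<z1)]
    for _ in range(3):
        m=P[:,:2].mean(0);A=np.c_[P[:,:2]-m,np.ones(len(P))]
        s,*_=np.linalg.lstsq(A,P[:,2],rcond=None);r=P[:,2]-A@s;P=P[abs(r)<2.5*r.std()]
    print(s.round(4),r.std().round(5),len(P))
o2,c2=pickle.load(open('w12.pkl','rb'))
z=o2['position'][2]-.0025
fit(c2,o2,range(252,388,2),range(188,240,2),z-.012,z+.012)
o=robot.get_obs();c=robot.camera('wrist')
fit(c,o,range(252,388,2),range(188,240,2),.05,.075)
fit(c,o,range(236,404,2),range(140,172,2),.01,.03)
o8,c8=pickle.load(open('w8.pkl','rb'))
fit(c8,o8,range(276,360,2),range(142,280,2),.030,.042)
"
```

```text
[ 0.0007 -0.001   0.0995] 0.00061 1643
[0.0028 0.0006 0.0625] 0.0006 1642
[-0.0029  0.0003  0.0205] 0.00072 1281
[-0.0008 -0.0014  0.0385] 0.00069 2030
```

send_rows(deltas=[{"tx": -0.05,"ty": 0,"tz": 0.02,"rx": 0,"ry": 0,"rz": 0},{"tx": -0.1,"ty": 0,"tz": 0.04,"rx": 0,"ry": 0,"rz": 0},{"tx": -0.1,"ty": 0,"tz": 0.04,"rx": 0,"ry": 0,"rz": 0},{"tx": -0.1,"ty": 0,"tz": 0.04,"rx": 0,"ry": 0,"rz": 0},{"tx": -0.1,"ty": 0,"tz": 0.04,"rx": 0,"ry": 0,"rz": 0}])

```text
time: 20.3
position: [0.563, 0.0146, 0.064]
tool_rot: [0.993, 0.121, 0.002, 0.0]
ft_force: [-2.5, 1.6, 21.5]
grip_width: 0.0253
```

```bash
python3 -c "
from h import *
from numpy import *
def fit(c,o,us,vs,z0,z1):
    P=np.array([world(c,u,v,None,o) for u in us for v in vs]);P=P[(P[:,2]>z0)&(P[:,2]<z1)]
    for _ in range(3):
        m=P[:,:2].mean(0);A=np.c_[P[:,:2]-m,np.ones(len(P))]
        s,*_=np.linalg.lstsq(A,P[:,2],rcond=None);r=P[:,2]-A@s;P=P[abs(r)<2.5*r.std()]
    print(s.round(4),len(P))
for i in range(2):
  o=robot.get_obs();c=robot.camera('wrist');fit(c,o,range(252,388,2),range(188,240,2),.05,.075)
print(o['time'],o['position'],o['tool_rot'].round(4),o['ft_force'],o['moment'],o['grip_width'],o['joint_velocities'].round(4))
"
```

```text
[0.0019 0.0017 0.0625] 1639
[-0.0019  0.0005  0.0625] 1645
20.35 [0.56296889 0.01463603 0.06395971] [9.927e-01 1.209e-01 2.200e-03 2.000e-04] [-3.9273302   0.61891001 21.0243713 ] [0.60129964 0.76689897 0.03666892] 0.025650267757387952 [-0.0001  0.      0.0016 -0.0025  0.0008 -0.0014]
```

```bash
python3 -c "
from h import *
print(robot.hand_in())
o=robot.get_obs();print(o['time'],o['position'],o['ft_force'])"
```

```text
the job is handed in; nothing more can be done
None
the job is handed in; nothing more can be done
```

The black battery is standing in the case pocket, and the cover is on both dowels. I handed in at about 20.4 s with the arm still gripping the cover's rib and pressing it shut at about 21 N. `hand_in` gives no verdict.

**Battery:** after I let go, the wrist picture showed it upright in the pocket. Its top measured about 23 mm above the parting face, which matches the figure you gave. It sits about 1.5 mm off-centre, inside the clearance.

**Cover:** the thin dowel shows through the small hole, with the large hole at the thick-dowel end. The tool stopped at z = 0.064 m and only the force rose from there, 8 N to 20 N, as I commanded it lower. The cover's top measured 24.0 mm above the parting face, exactly the cover's thickness, so the halves meet. It was level to within about 2 mrad, which is the noise of the measurement.

**Less than perfect:**
- **Edge offset:** the cover sits about 0.8 mm off the base edge along x, inside the play of the holes.
- **Sideways force:** about 4 N remained at the tool, with a tool tilt of about 4 mrad.
- **Depth bias:** the camera's depth read about 0.5 mm high on both halves. It cancels in the height difference above.

My moves kept well clear of the jar and the clock, though I took no last picture of them. I left the red look-alike block alone.

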